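# Move a batch of tested water meters from the drain rack to the carrier in test order

## Task

The four water meters in the drain rack stand in test order, number one being the one right in front of the job card. Move them one by one into the empty carrier in the same order, number one next to the carrier's tall end plate and the others following on, so that the results on the card still match. Each meter shall stand upright on the carrier's floor strips with both pipe ends in its forks; do not tip a meter over, and leave the card stand where it is.

Things in the scene. Friction and masses are not known exactly. Their poses are not given: they have to be found in the camera images.
- meter_a: blue water meter with brass collar and round blue lid, one of four alike in the drain rack; its letter tells nothing of the order. 185 mm long over its pipe ends, 76 wide, 120 high, 0.7 to 0.92 kg. Origin: centre of its underside; z up, y along the pipe. The collar is a cylinder 70 mm across on the z axis, 76 to 113 mm over the underside: hold it there, closing along y.
- meter_b: blue water meter with brass collar and round blue lid, one of four alike in the drain rack; its letter tells nothing of the order. Same size and axes as meter_a. The pipe ends are 29 mm thick, their axis 35 mm over the underside, and reach 92 mm out along +y and -y; nothing beside the body stands over 56 mm there.
- meter_c: blue water meter with brass collar and round blue lid, one of four alike in the drain rack; its letter tells nothing of the order. Same size and axes as meter_a. At the lid a tab (-x) and a hinge (+x) stick out 2 to 3 mm past the collar, so fingers should not close along x.
- meter_d: blue water meter with brass collar and round blue lid, one of four alike in the drain rack; its letter tells nothing of the order. Same size and axes as meter_a. A meter may be set down either way round along its y.
- place_a: place in the drain rack (grey drip tray, fixed) where meter_a stands at the start, on black strips 16 mm over the bench, pipe ends in wire forks 80 mm high. Origin: its centre at bench height; x along the pipe, away from the robot, y along the row, to the left. The four places are 85 mm apart in a row along y.
- place_b: place in the drain rack (grey drip tray, fixed) where meter_b stands at the start, on black strips 16 mm over the bench, pipe ends in wire forks 80 mm high. Origin: its centre at bench height; x along the pipe, away from the robot, y along the row, to the left. The four places are 85 mm apart in a row along y.
- place_c: place in the drain rack (grey drip tray, fixed) where meter_c stands at the start, on black strips 16 mm over the bench, pipe ends in wire forks 80 mm high. Origin: its centre at bench height; x along the pipe, away from the robot, y along the row, to the left. The four places are 85 mm apart in a row along y.
- place_d: place in the drain rack (grey drip tray, fixed) where meter_d stands at the start, on black strips 16 mm over the bench, pipe ends in wire forks 80 mm high. Origin: its centre at bench height; x along the pipe, away from the robot, y along the row, to the left. The four places are 85 mm apart in a row along y.
- carrier: empty bare steel carrier, 212x364 mm, fixed. Origin: centre of its base at bench height; x along the pipes, y along the row, towards the end plate (119 mm high, at y=184). Places at x=0, y=127.5, 42.5, -42.5, -127.5 mm: black strips, top at z=16, carry the underside; pipe along x; at x=-81 and 81 wire forks 42 mm wide inside, 66 at their top, 80 mm high. Other end open.
- card_stand: stand of the job card: upright white card in a red foot, 58x85x142 mm, loose. Origin: centre of its underside. It stands behind the drain rack at one end of the row, left or right; the meter in front of it is number one. A white oil bottle stands behind the other end and means nothing.

How it is judged (in metres and radians):
At the end, for the whole second after the job is handed in: Counted from the end plate the meters stand as they did from the card: each within 10 mm of its place, underside 10 to 21 mm over the bench, pipe within 0.15 rad of the carrier's x, upright within 0.1 rad, released, at rest; card moved under 30 mm (x of meter_a in the frame of carrier between -0.01 and 0.01 m and z of meter_a in the frame of carrier between 0.01 and 0.021 m and angle between the y axis of each of meter_a, meter_b, meter_c, meter_d and the x axis of carrier, either way round below 0.15 rad and angle between each of meter_a, meter_b, meter_c, meter_d's own z axis and vertical below 0.1 rad and linear speed of each of meter_a, meter_b, meter_c, meter_d below 0.02 m/s and contact force between each of meter_a, meter_b, meter_c, meter_d and the fingers below 0.5 N and ((y of card_stand in the frame of place_a between -0.0425 and 0.0425 m and y of meter_a in the frame of carrier between 0.1175 and 0.1375 m) or (y of card_stand in the frame of place_a between 0.0425 and 0.1275 m and y of meter_a in the frame of carrier between 0.0325 and 0.0525 m) or (y of card_stand in the frame of place_a between -0.1275 and -0.0425 m and y of meter_a in the frame of carrier between 0.0325 and 0.0525 m) or (y of card_stand in the frame of place_a between 0.1275 and 0.2125 m and y of meter_a in the frame of carrier between -0.0525 and -0.0325 m) or (y of card_stand in the frame of place_a between -0.2125 and -0.1275 m and y of meter_a in the frame of carrier between -0.0525 and -0.0325 m) or (y of card_stand in the frame of place_a between 0.2125 and 0.2975 m and y of meter_a in the frame of carrier between -0.1375 and -0.1175 m) or (y of card_stand in the frame of place_a between -0.2975 and -0.2125 m and y of meter_a in the frame of carrier between -0.1375 and -0.1175 m)) and x of meter_b in the frame of carrier between -0.01 and 0.01 m and z of meter_b in the frame of carrier between 0.01 and 0.021 m and ((y of card_stand in the frame of place_b between -0.0425 and 0.0425 m and y of meter_b in the frame of carrier between 0.1175 and 0.1375 m) or (y of card_stand in the frame of place_b between 0.0425 and 0.1275 m and y of meter_b in the frame of carrier between 0.0325 and 0.0525 m) or (y of card_stand in the frame of place_b between -0.1275 and -0.0425 m and y of meter_b in the frame of carrier between 0.0325 and 0.0525 m) or (y of card_stand in the frame of place_b between 0.1275 and 0.2125 m and y of meter_b in the frame of carrier between -0.0525 and -0.0325 m) or (y of card_stand in the frame of place_b between -0.2125 and -0.1275 m and y of meter_b in the frame of carrier between -0.0525 and -0.0325 m) or (y of card_stand in the frame of place_b between 0.2125 and 0.2975 m and y of meter_b in the frame of carrier between -0.1375 and -0.1175 m) or (y of card_stand in the frame of place_b between -0.2975 and -0.2125 m and y of meter_b in the frame of carrier between -0.1375 and -0.1175 m)) and x of meter_c in the frame of carrier between -0.01 and 0.01 m and z of meter_c in the frame of carrier between 0.01 and 0.021 m and ((y of card_stand in the frame of place_c between -0.0425 and 0.0425 m and y of meter_c in the frame of carrier between 0.1175 and 0.1375 m) or (y of card_stand in the frame of place_c between 0.0425 and 0.1275 m and y of meter_c in the frame of carrier between 0.0325 and 0.0525 m) or (y of card_stand in the frame of place_c between -0.1275 and -0.0425 m and y of meter_c in the frame of carrier between 0.0325 and 0.0525 m) or (y of card_stand in the frame of place_c between 0.1275 and 0.2125 m and y of meter_c in the frame of carrier between -0.0525 and -0.0325 m) or (y of card_stand in the frame of place_c between -0.2125 and -0.1275 m and y of meter_c in the frame of carrier between -0.0525 and -0.0325 m) or (y of card_stand in the frame of place_c between 0.2125 and 0.2975 m and y of meter_c in the frame of carrier between -0.1375 and -0.1175 m) or (y of card_stand in the frame of place_c between -0.2975 and -0.2125 m and y of meter_c in the frame of carrier between -0.1375 and -0.1175 m)) and x of meter_d in the frame of carrier between -0.01 and 0.01 m and z of meter_d in the frame of carrier between 0.01 and 0.021 m and ((y of card_stand in the frame of place_d between -0.0425 and 0.0425 m and y of meter_d in the frame of carrier between 0.1175 and 0.1375 m) or (y of card_stand in the frame of place_d between 0.0425 and 0.1275 m and y of meter_d in the frame of carrier between 0.0325 and 0.0525 m) or (y of card_stand in the frame of place_d between -0.1275 and -0.0425 m and y of meter_d in the frame of carrier between 0.0325 and 0.0525 m) or (y of card_stand in the frame of place_d between 0.1275 and 0.2125 m and y of meter_d in the frame of carrier between -0.0525 and -0.0325 m) or (y of card_stand in the frame of place_d between -0.2125 and -0.1275 m and y of meter_d in the frame of carrier between -0.0525 and -0.0325 m) or (y of card_stand in the frame of place_d between 0.2125 and 0.2975 m and y of meter_d in the frame of carrier between -0.1375 and -0.1175 m) or (y of card_stand in the frame of place_d between -0.2975 and -0.2125 m and y of meter_d in the frame of carrier between -0.1375 and -0.1175 m)) and distance of card_stand from where it was at the start of the episode below 0.03 m); the robot touches nothing.
It fails at once if a meter is tipped over (angle between any of meter_a, meter_b, meter_c, meter_d's own z axis and vertical above 0.7 rad).
It fails at once if the card stand is pushed away or knocked over (distance of card_stand from where it was at the start of the episode above 0.03 m or angle between card_stand's own z axis and vertical above 0.5 rad).
It also fails if it takes over 112 s, if anything falls off the work surface, if the arm or the gripper's body presses on something with over 40 N, if the wrist force passes 120 N, or if a joint passes its speed limit or range.

## Robot

A 7-joint arm with a two-finger parallel gripper is mounted at the origin on the work surface; the furniture and walls round the work are solid. World frame = base frame: x ahead of the robot, y to its left, z up, the work surface at z = 0. Lengths are in mm, angles in rad, forces in N, time in s.
With the tool pointing down it reaches from about 400 to 900 mm from the base axis. Payload 5.5 kg.
Tool frame: the origin (TCP) lies at the very end of the fingers, on their centre line; the grasp point (between the pads) lies 19 mm behind it (manip.grip_depth is the distance from the TCP to the grasp point, in mm); y points along the fingers, x is the direction in which the jaws open and shut, and the axes are right-handed (so a half turn about y gives the same grasp; the last joint's range is limited). The gripper opens to 92 mm and grips with 3 to 60 N. Pads are 19 mm wide; open, the fingers measure 130 mm over their backs; the gripper's body (75 mm by 190 mm) begins 47 mm behind the grasp point.
Start: joints at [-0.957, 0.501, -0.427, 1.55, 0.221, 1.138, -0.21], TCP at [223.334, 610.427, 226.729] pointing down, gripper open.
Joint ranges: [-2.88, 2.88], [-0.31, 2.03], [-1.54, 1.56], [0.2, 2.42], [-1.41, 4.55], [0.19, 2.02], [-2.57, 2.57]. Speed limits (rad/s): [2.57, 2.57, 3.14, 3.14, 3.14, 3.14, 3.14].

## Interface

Orientations are given as a unit quaternion [x, y, z, w].
In Python, from cell import manip gives the robot as it stands.
- The arm moves only by the shell command python3 -m crank 'ROWS'. ROWS is JSON, a list of rows, each an object of numbers: "dx", "dy", "dz": the shift along the tool's x, y, z in m; "rx", "ry", "rz": the turn, a rotation vector about the tool's x, y, z in rad; "grip": the closure, from -1 (fully open) to 1 (shut), so that 0 is half open. In form: [{"dx": .., "dy": .., "dz": .., "rx": .., "ry": .., "rz": .., "grip": ..}, ...]. A call has 1 to 10 rows; each row shifts and turns the pose as measured when the row begins, along the tool's axes as they then stand; what a row does not reach is not made up. A row lasts 1/8 s, in which the tool goes at most 62.5 mm and 10.7 degrees, less where a joint would pass 70% of its speed; a pose out of reach is approached as far as the arm can. A call with a gripper value outside its range is refused whole. The fingers move at their own pace and stop on an object; the grip force is fixed at half the most. Time passes only in rows, so rows that do not move let the fingers close. It gives the time, the measured TCP pose, the force and the opening at its end, in the units of the state.
- manip.read_state(): the state, without advancing time (a new reading comes with each control period).
- manip.snapshot(name): name is "scene" or "top" or "wrist"; returns a dict with "color" (420x560x3 uint8, blue, green, red), "range_z" (420x560 float32, mm along the optical axis (not along the pixel's ray), 0 where there is no reading), "fov_y" (degrees; the focal length in pixels is half the picture's height over the tangent of half this angle, whatever the lens; pixels are square), "cx", "cy" (the principal point, pixels), "rvec" (rotation vector, rad) and "tvec" (3), from world to camera coordinates, as OpenCV has them; the wrist camera has in their place "T_tool_cam" (4x4, takes a point from camera to tool coordinates, whose origin is the TCP and whose axes are the tool frame's). Camera axes: x right, y down, z forward; pixel columns grow to the right and rows downward; lengths in mm; the calibration is good to about 2 mm. A picture is of the moment at which its call begins: read the wrist's pose just before it.
- manip.finish_job(): hands the job in, once; it reports no verdict.
The state is a dict: "time": time; "q": joint angles; "joint_velocities": joint speeds; "effort": joint torques, N m; "ee_pos": TCP position; "tool_rot": TCP orientation; "ft_force": force on the tool from outside, world axes, zero at the start; "ft_torque": the same for the moment, N m; "opening": finger opening in mm.
Only numpy, scipy, OpenCV 4.12 (cv2) and the standard library are available. Lean on these libraries where they do the work, as an engineer would, in place of code of your own. Each camera call takes 0.05 s, during which the arm holds its last target.

## Working session

There is one attempt and no reset: what is moved stays moved. The work goes in short steps, Python scripts to look and compute and a shell command to move; the robot and the scene stay as the last step left them, time stands still between calls to the robot, and variables do not carry over. Pictures are saved under pics/ and viewed, and the job is handed in when it is done.

```bash
ls; mkdir -p pics
cat > h.py <<'E'
import numpy as np, cv2
from scipy.spatial.transform import Rotation as R
from cell import manip
def snap(n,save=None):
    st=manip.read_state(); s=manip.snapshot(n); s['st']=st
    if save: cv2.imwrite('pics/'+save+'.png',s['color'])
    return s
def cam2world(s):
    if 'rvec' in s:
        r=R.from_rotvec(np.ravel(s['rvec'])).as_matrix(); t=np.ravel(s['tvec']); return r.T, -r.T@t
    T=np.array(s['T_tool_cam']); r=R.from_quat(s['st']['tool_rot']).as_matrix()
    return r@T[:3,:3], r@T[:3,3]+np.array(s['st']['ee_pos'])
def cloud(s):
    h,w=s['range_z'].shape; f=h/2/np.tan(np.radians(s['fov_y'])/2)
    v,u=np.mgrid[:h,:w]; z=s['range_z']
    P=np.stack([(u-s['cx'])/f*z,(v-s['cy'])/f*z,z],-1)
    A,b=cam2world(s); return P@A.T+b
E
python3 - <<'E'
from h import *
for n in ['scene','top','wrist']:
    s=snap(n,n+'0'); np.savez(n+'0.npz',P=cloud(s),z=s['range_z']); print(n,s['fov_y'],cam2world(s))
print(manip.read_state())
E
```

```text
pics
scene 54.92199275733048 (array([[ 0.40242022, -0.59965191,  0.69171927],
       [-0.91535527, -0.2524128 ,  0.31370769],
       [-0.01351662, -0.75941119, -0.65047055]]), array([ -55.10567922, -231.62238265,  662.92408225]))
top 42.8536718053511 (array([[ 0.01310506, -0.98763992,  0.15619108],
       [-0.99983307, -0.01493206, -0.01052954],
       [ 0.01273165, -0.15602701, -0.98767073]]), array([ 367.33307541,   73.55521121, 1464.71212913]))
wrist 69.64384488808076 (array([[ 0.34330147,  0.90922568,  0.23548411],
       [ 0.9392238 , -0.33189291, -0.08778238],
       [-0.00165849,  0.2513081 , -0.96790572]]), array([161.09646693, 632.43246007, 383.80303078]))
{'time': 0.15, 'q': array([-0.95678741,  0.50165646, -0.42685416,  1.55119036,  0.22081976,
        1.13827008, -0.21032367]), 'joint_velocities': array([-0.00099491, -0.00466702, -0.00060355, -0.00230419, -0.00097586,
       -0.00032238, -0.00092953]), 'effort': array([-6.22300693e-03, -5.67108035e+01, -5.82503423e+00, -2.79447788e+01,
       -6.88047381e-02,  2.67033954e-02,  1.07077183e-04]), 'ee_pos': array([223.21638201, 609.91487295, 225.91193629]), 'tool_rot': array([ 0.57985138,  0.40464864, -0.4055257 , -0.57929333]), 'ft_force': array([0.89229916, 0.30394481, 0.43563619]), 'ft_torque': array([-0.03897545,  0.00459541,  0.02564403]), 'opening': 91.72349402774627}
```

View pics/scene0.png

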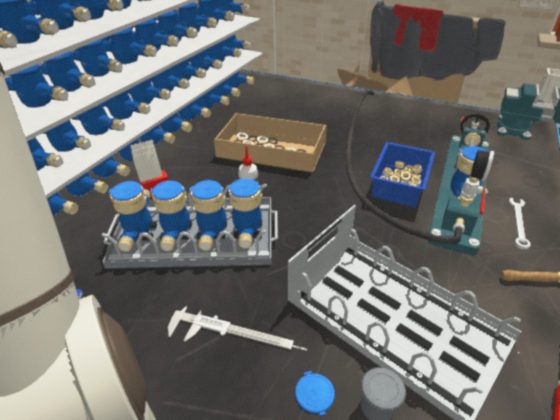

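View pics/top0.png

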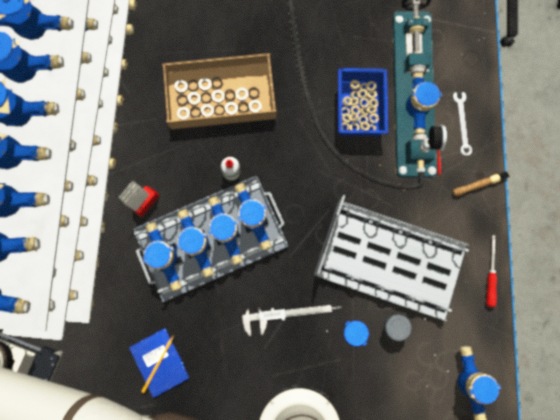

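View pics/wrist0.png

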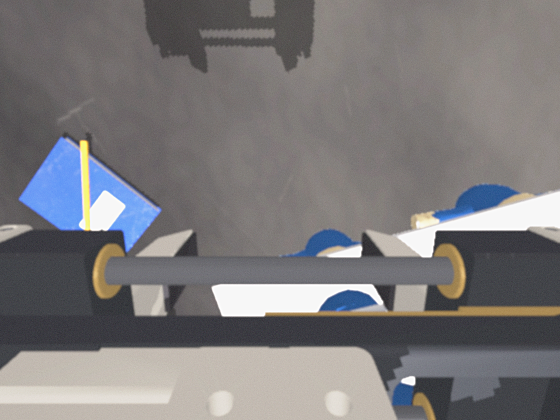

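Top view: the red foot with the white card is at (140,198), behind the left end of the rack, so number one is the leftmost meter with its lid at (158,255). The others follow at (191,240), (223,227) and (252,212). The carrier is at about (392,258), with its tall plate on the left at (330,235). Next I'll measure these.

Run:
```python
from h import *
d=np.load('top0.npz'); P=d['P']; img=cv2.imread('pics/top0.png')
hsv=cv2.cvtColor(img,cv2.COLOR_BGR2HSV)
blue=(hsv[...,0]>95)&(hsv[...,0]<125)&(hsv[...,1]>130)
C=[]
for u,v in [(158,255),(191,240),(223,227),(252,212)]:
    yy,xx=np.mgrid[:420,:560]
    m=(np.hypot(xx-u,yy-v)<20)&blue&(P[...,2]>118)&(P[...,2]<150)
    pts=P[m].astype(np.float32)
    (c,r)=cv2.minEnclosingCircle(pts[:,:2]); print(u,v,m.sum(),pts.mean(0).round(1),np.round(c,1),round(r,1)); C.append(c)
C=np.array(C); c0=C.mean(0); dv=C[3]-C[0]; print('row',np.linalg.norm(np.diff(C,axis=0),axis=1),np.degrees(np.arctan2(dv[1],dv[0])))
for n,(u,v) in dict(card=(133,192),redfoot=(147,202),plate=(330,240),corner=(343,200),bottle=(229,170)).items(): print(n,P[v-2:v+3,u-2:u+3].reshape(-1,3).round(0)[::6].tolist())
# carrier points
box=np.zeros((420,560),bool); box[185:325,310:475]=1
Q=P[box&(P[...,2]>8)&(P[...,2]<130)]
hi=Q[Q[:,2]>95]; print('plate',len(hi),hi.min(0),hi.max(0)); 
if len(hi)>5: print(cv2.minAreaRect(hi[:,:2].astype(np.float32)))
lo=Q[(Q[:,2]>50)&(Q[:,2]<90)]; print('forks',len(lo)); print(cv2.minAreaRect(lo[:,:2].astype(np.float32)))
print(cv2.minAreaRect(Q[:,:2].astype(np.float32)))
big=cv2.resize(img[180:335,300:480],None,fx=4.4,fy=3.8*1.158,interpolation=cv2.INTER_CUBIC)
big=cv2.resize(img[190:325,310:475],None,fx=4.4,fy=4.4,interpolation=cv2.INTER_CUBIC); cv2.imwrite('pics/carr.png',big)
```

```text
Traceback (most recent call last):
cv2.error: OpenCV(4.12.0) /io/opencv/modules/imgproc/src/shapedescr.cpp:201: error: (-215:Assertion failed) count >= 0 && (depth == CV_32F || depth == CV_32S) in function 'minEnclosingCircle'
```

Run:
```python
from h import *
d=np.load('top0.npz'); P=d['P']; img=cv2.imread('pics/top0.png')
big=cv2.resize(img[190:325,310:475],None,fx=4.4,fy=4.4,interpolation=cv2.INTER_CUBIC); cv2.imwrite('pics/carr.png',big)
hsv=cv2.cvtColor(img,cv2.COLOR_BGR2HSV)
blue=(hsv[...,0]>95)&(hsv[...,0]<125)&(hsv[...,1]>130)
C=[]
yy,xx=np.mgrid[:420,:560]
for u,v in [(158,255),(191,240),(223,227),(252,212)]:
    m=(np.hypot(xx-u,yy-v)<20)&blue&(P[...,2]>118)&(P[...,2]<150)
    pts=np.ascontiguousarray(P[m],dtype=np.float32)
    (c,r)=cv2.minEnclosingCircle(np.ascontiguousarray(pts[:,:2])); print(u,v,m.sum(),P[v,u],pts.mean(0).round(1),np.round(c,1),round(r,1)); C.append(pts.mean(0)[:2])
C=np.array(C); dv=C[3]-C[0]; print('row',np.linalg.norm(np.diff(C,axis=0),axis=1),np.degrees(np.arctan2(dv[1],dv[0])))
for n,(u,v) in dict(card=(133,192),redfoot=(147,202),plate=(330,240),corner=(343,200),bottle=(229,170)).items(): print(n,P[v-2:v+3,u-2:u+3].reshape(-1,3).round(0)[::6].tolist())
box=np.zeros((420,560),bool); box[185:325,310:475]=1
Q=P[box&(P[...,2]>8)&(P[...,2]<130)]
mr=lambda q:cv2.minAreaRect(np.ascontiguousarray(q[:,:2],dtype=np.float32))
hi=Q[Q[:,2]>95]; print('plate',len(hi),mr(hi) if len(hi)>5 else '')
lo=Q[(Q[:,2]>50)&(Q[:,2]<90)]; print('forks',len(lo),mr(lo))
print(mr(Q))
```

```text
158 255 495 [441.00463714 356.97711323 133.22959606] [441.7 361.  133.1] [441.1 361.5] 34.5
191 240 473 [478.93424492 276.314816   137.47954827] [478.2 277.7 133.4] [478.5 277.4] 32.0
223 227 473 [513.11686167 198.64087683 131.40579221] [513.1 200.1 133.3] [517.4 192.6] 41.9
252 212 467 [551.08901671 126.67631788 138.39411967] [550.6 128.2 133. ] [546.  133.2] 40.9
row [90.9892  85.12712 81.0713 ] -64.93398
card [[604.0, 434.0, 127.0], [602.0, 433.0, 123.0], [600.0, 431.0, 120.0], [599.0, 431.0, 111.0], [598.0, 430.0, 103.0]]
redfoot [[592.0, 417.0, 49.0], [589.0, 414.0, 50.0], [586.0, 411.0, 50.0], [584.0, 409.0, 45.0], [584.0, 411.0, 27.0]]
plate [[495.0, -70.0, 72.0], [488.0, -68.0, 120.0], [486.0, -71.0, 118.0], [493.0, -86.0, 5.0], [490.0, -88.0, 10.0]]
corner [[613.0, -114.0, 0.0], [593.0, -104.0, 103.0], [589.0, -104.0, 117.0], [605.0, -123.0, -2.0], [602.0, -125.0, -2.0]]
bottle [[673.0, 197.0, 90.0], [670.0, 194.0, 92.0], [669.0, 192.0, 85.0], [665.0, 188.0, 91.0], [664.0, 186.0, 83.0]]
plate 239 ((500.4902648925781, -74.1960220336914), (8.389015197753906, 211.45645141601562), 71.486572265625)
forks 783 ((466.3340148925781, -248.15756225585938), (356.5281982421875, 377.9940490722656), 71.76165008544922)
((462.2462158203125, -254.59661865234375), (377.8277893066406, 456.0916748046875), 0.6990900635719299)
```

View pics/carr.png

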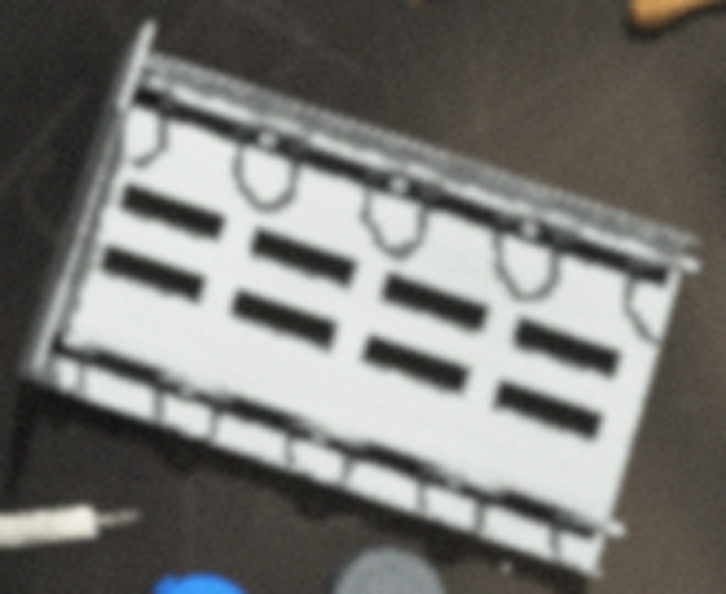

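```bash
cat >> h.py <<'E'
def rayplane(s,uv,z):
    h=420; f=h/2/np.tan(np.radians(s['fov_y'])/2); A,b=cam2world(s)
    uv=np.atleast_2d(uv).astype(float)
    d=np.c_[(uv[:,0]-s['cx'])/f,(uv[:,1]-s['cy'])/f,np.ones(len(uv))]@A.T
    return b+d*((z-b[2])/d[:,2])[:,None]
def tool():
    st=manip.read_state(); r=R.from_quat(st['tool_rot']).as_matrix()
    return np.array(st['ee_pos']),r,st
E
python3 - <<'E'
from h import *
s=snap('top'); P=cloud(s); img=s['color']
hsv=cv2.cvtColor(img,cv2.COLOR_BGR2HSV)
far=np.array([(172,211),(303,257),(434,303),(567,347)]);near=np.array([(153,273),(283,318),(415,365),(548,410)])
F=rayplane(s,far/4.4+[310,190]-.4,16)[:,:2];N=rayplane(s,near/4.4+[310,190]-.4,16)[:,:2]
print(F.round(1).tolist(),N.round(1).tolist()); M=(F+N)/2; print('mid',M.round(1).tolist())
# fit
y=np.array([127.5,42.5,-42.5,-127.5]); src=np.c_[0*y,y]
mu=M.mean(0); D=M-mu; th=np.arctan2((-y*D[:,0]).sum(),(y*D[:,1]).sum())
print('carrier',mu,np.degrees(th)); ey=np.array([-np.sin(th),np.cos(th)]); pl=mu+y[:,None]*ey; print('places',pl.round(1).tolist(), 'plate exp',mu+184*ey,'res',(M-pl).round(1).tolist(), 'strip sep',np.linalg.norm(F-N,axis=1))
blue=((hsv[...,0]>95)&(hsv[...,0]<125)&(hsv[...,1]>130)&(P[...,2]>118)&(P[...,2]<150)).astype(np.uint8)
C=[]
for u,v in [(158,255),(191,240),(223,227),(252,212)]:
    m=np.zeros_like(blue);cv2.circle(m,(u,v),20,1,-1);m&=blue
    m=cv2.morphologyEx(m,cv2.MORPH_OPEN,np.ones((5,5),np.uint8))
    c=max(cv2.findContours(m,0,1)[0],key=cv2.contourArea);e=cv2.fitEllipse(c);C.append(rayplane(s,e[0],134)[0,:2]);print(np.round(e[0],1),np.round(e[1],1),C[-1])
C=np.array(C);dv=C[3]-C[0];print(np.linalg.norm(np.diff(C,axis=0),axis=1),np.degrees(np.arctan2(dv[1],dv[0])))
print(tool()[1].round(3))
cv2.imwrite('pics/rack.png',cv2.resize(img[165:310,110:300],None,fx=4,fy=4,interpolation=cv2.INTER_CUBIC))
E
```

```text
[[501.9, -132.4], [474.6, -213.1], [447.5, -293.3], [421.7, -374.5]] [[463.5, -120.5], [437.1, -200.2], [409.5, -280.7], [383.4, -361.6]]
mid [[482.7, -126.5], [455.8, -206.6], [428.5, -287.0], [402.6, -368.0]]
carrier [ 442.39995319 -247.04042349] -18.39219060613923
places [[482.6, -126.1], [455.8, -206.7], [429.0, -287.4], [402.2, -368.0]] plate exp [500.45557846 -72.43932276] res [[0.1, -0.4], [0.0, 0.1], [-0.5, 0.3], [0.4, -0.0]] strip sep [40.2014806  39.72083024 40.00408995 40.50157715]
[156.3 254.7] [23.5 25.1] [441.63869379 360.96527127]
[190.4 240.6] [22.7 23.4] [477.77231442 278.1923912 ]
[221.8 227.1] [22.  24.4] [512.526708   201.27630626]
[251.5 212.5] [23.2 23.7] [550.41291026 128.04900586]
[90.31604627 84.40350701 82.44757028] -64.9669567474451
[[ 0.344 -0.    -0.939]
 [ 0.939 -0.001  0.344]
 [-0.001 -1.     0.   ]]
```

View pics/rack.png

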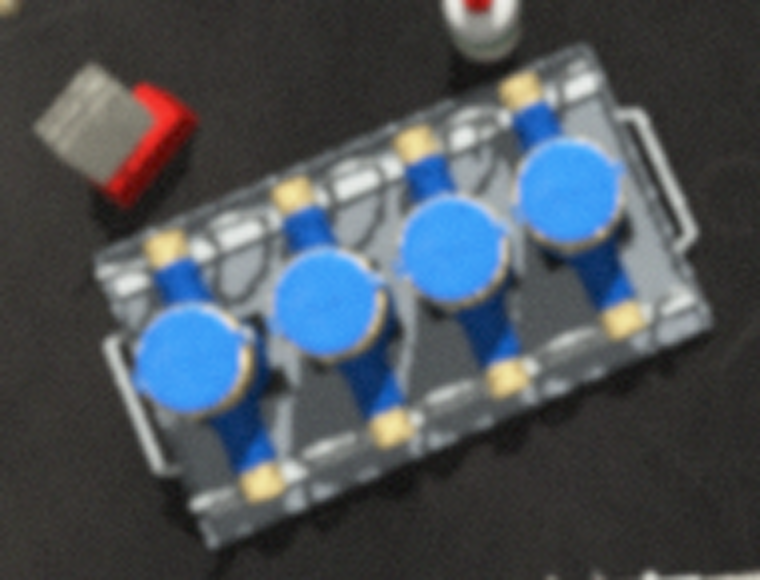

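```bash
cat >> h.py <<'E'
def plan(tx,ty,tz,ang,n):
    """rows to TCP tx,ty,tz and jaw angle ang(deg) in n rows; tool y down"""
    p,r,st=tool(); cur=np.degrees(np.arctan2(r[1,0],r[0,0])); da=(ang-cur+90)%180-90
    d=np.array([tx,ty,tz])-p
    # tilt fix
    t=R.from_euler('z',ang if abs((ang-cur+180)%360-180)<90.1 else ang+180,degrees=True).as_matrix()@np.array([[1,0,0],[0,0,1.],[0,-1,0]])
    rv=(R.from_matrix(r.T@t)).as_rotvec()
    print('p',p.round(1),'ang',round(cur,2),'d',d.round(1),'da',round(da,2),'rv',rv.round(4),'open',round(st['opening'],1),'F',np.round(st['ft_force'],1),'t',round(st['time'],2),'q',np.round(st['q'],2))
    for k in range(n):
        rk=r@R.from_rotvec(rv*k/n).as_matrix(); print('dx %.4f dy %.4f dz %.4f'%tuple(rk.T@d/n/1000),'r %.3f %.3f %.3f'%tuple(rv/n))
E
python3 - <<'E'
from h import *
s=snap('top'); P=cloud(s)
for u,v in [(60,335),(80,320),(62,300),(85,300),(100,180),(70,335),(30,330),(15,300)]: print(u,v,P[v,u].round(0))
q=P[(P[...,2]>60)&(P[...,1]>380)&(P[...,0]>200)]
for lo,hi in [(60,120),(120,200),(200,300),(300,400),(400,600),(600,1500)]:
    m=q[(q[:,2]>lo)&(q[:,2]<hi)]; print(lo,hi,len(m), m.min(0).round(0) if len(m) else '', m[m[:,0]<500][:,1].min() if (m[:,0]<500).any() else '')
A=np.array([[(168,246),(262,481)],[(294,193),(390,427)],[(414,142),(506,377)],[(520,90),(626,319)]])
for a in A:
    w=rayplane(s,a/4+[110,165]-.4,63)[:,:2]; d=w[0]-w[1]; print('ends',w.round(1).tolist(),'mid',w.mean(0).round(1),'len',np.linalg.norm(d).round(1),'ang',np.degrees(np.arctan2(d[1],d[0])).round(2))
print(np.round(manip.grip_depth,1))
plan(300,400,260,69.9,5)
E
```

```text
60 335 [257. 537. 255.]
80 320 [281. 540. 128.]
62 300 [332. 537. 259.]
85 300 [ 367.   74. 1465.]
100 180 [628. 513. 130.]
70 335 [234. 607.   3.]
30 330 [277. 547. 384.]
15 300 [336. 556. 436.]
60 120 561 [276. 380.  60.] 380.00376538370847
120 200 6248 [276. 380. 120.] 380.16439230377676
200 300 7219 [203. 465. 229.] 509.8354307705769
300 400 15848 [200. 478. 300.] 503.11121039953827
400 600 8641 [207. 493. 400.] 523.3643572722631
600 1500 1582 [200. 380. 637.] 380.03482741525255
ends [[520.3, 392.3], [368.7, 324.2]] mid [444.5 358.3] len 166.2 ang 24.21
ends [[556.6, 311.3], [404.4, 242.9]] mid [480.5 277.1] len 166.9 ang 24.2
ends [[591.8, 233.4], [437.7, 168.5]] mid [514.8 200.9] len 167.2 ang 22.82
ends [[627.9, 164.1], [476.6, 91.0]] mid [552.3 127.5] len 168.1 ang 25.77
18.8
p [223.2 610.1 226.2] ang 69.9 d [  76.8 -210.1   33.8] da -0.0 rv [-0.0001  0.0001 -0.001 ] open 91.6 F [ 1.2  0.9 -0.4] t 0.25 q [-0.96  0.5  -0.43  1.55  0.22  1.14 -0.21]
dx -0.0342 dy -0.0067 dz -0.0289 r -0.000 0.000 -0.000
dx -0.0342 dy -0.0067 dz -0.0289 r -0.000 0.000 -0.000
dx -0.0342 dy -0.0067 dz -0.0289 r -0.000 0.000 -0.000
dx -0.0342 dy -0.0068 dz -0.0289 r -0.000 0.000 -0.000
dx -0.0342 dy -0.0068 dz -0.0289 r -0.000 0.000 -0.000
```

```bash
python3 -m crank '[{"dx":-0.04,"dz":-0.014,"dy":-0.01,"grip":-1},{"dx":-0.047,"dz":-0.017,"dy":-0.01,"grip":-1},{"dx":-0.047,"dz":-0.017,"grip":-1},{"dx":-0.047,"dz":-0.017,"grip":-1}]'; python3 -c "
from h import *
plan(444,359,255,24.5,6)"
```

```text
p [223.2 610.1 226.2] ang 69.9 d [ 220.8 -251.1   28.8] da -45.4 rv [ 3.000e-04  7.924e-01 -1.000e-03] open 91.6 F [ 1.2  0.9 -0.4] t 0.25 q [-0.96  0.5  -0.43  1.55  0.22  1.14 -0.21]
dx -0.0267 dy -0.0048 dz -0.0489 r 0.000 0.132 -0.000
dx -0.0200 dy -0.0048 dz -0.0520 r 0.000 0.132 -0.000
dx -0.0130 dy -0.0048 dz -0.0542 r 0.000 0.132 -0.000
dx -0.0057 dy -0.0048 dz -0.0554 r 0.000 0.132 -0.000
dx 0.0016 dy -0.0048 dz -0.0557 r 0.000 0.132 -0.000
dx 0.0090 dy -0.0048 dz -0.0550 r 0.000 0.132 -0.000schema error: expected keys dx, dy, dz, rx, ry, rz, grip
```

All keys are required.

```bash
python3 -m crank '[{"dx":-0.04,"dy":-0.01,"dz":-0.014,"rx":0,"ry":0,"rz":0,"grip":-1},{"dx":-0.047,"dy":-0.01,"dz":-0.017,"rx":0,"ry":0,"rz":0,"grip":-1},{"dx":-0.047,"dy":0,"dz":-0.017,"rx":0,"ry":0,"rz":0,"grip":-1},{"dx":-0.047,"dy":0,"dz":-0.017,"rx":0,"ry":0,"rz":0,"grip":-1}]'; python3 -c "
from h import *
plan(444,359,255,24.5,6)"
```

```text
time: 0.75
ee_pos: [218.4, 417.8, 245.3]
tool_rot: [-0.576, -0.406, 0.408, 0.58]
ft_force: [1.2, -1.1, 1.1]
opening: 91.3
p [218.4 417.8 245.3] ang 70.29 d [225.6 -58.8   9.7] da -45.79 rv [-0.0061  0.7992 -0.001 ] open 91.3 F [ 1.2 -1.1  1.1] t 0.75 q [-0.73  0.15 -0.45  1.96  0.07  1.04  0.02]
dx 0.0035 dy -0.0018 dz -0.0387 r -0.001 0.133 -0.000
dx 0.0086 dy -0.0018 dz -0.0379 r -0.001 0.133 -0.000
dx 0.0135 dy -0.0018 dz -0.0364 r -0.001 0.133 -0.000
dx 0.0182 dy -0.0017 dz -0.0343 r -0.001 0.133 -0.000
dx 0.0226 dy -0.0017 dz -0.0316 r -0.001 0.133 -0.000
dx 0.0266 dy -0.0017 dz -0.0283 r -0.001 0.133 -0.000
```

```bash
python3 -m crank '[{"dx":0.0035,"dy":-0.002,"dz":-0.0387,"rx":0,"ry":0.133,"rz":0,"grip":-1},{"dx":0.0086,"dy":-0.002,"dz":-0.038,"rx":0,"ry":0.133,"rz":0,"grip":-1},{"dx":0.0135,"dy":-0.002,"dz":-0.0364,"rx":0,"ry":0.133,"rz":0,"grip":-1},{"dx":0.018,"dy":-0.002,"dz":-0.034,"rx":0,"ry":0.133,"rz":0,"grip":-1},{"dx":0.0225,"dy":-0.002,"dz":-0.0315,"rx":0,"ry":0.133,"rz":0,"grip":-1},{"dx":0.0265,"dy":-0.002,"dz":-0.0283,"rx":0,"ry":0.133,"rz":0,"grip":-1},{"dx":0,"dy":0,"dz":0,"rx":0,"ry":0,"rz":0,"grip":-1}]'; python3 -c "
from h import *
plan(444,359,110,24.5,4)
s=snap('wrist','w1')"
```

```text
time: 1.62
ee_pos: [449.0, 349.1, 257.0]
tool_rot: [-0.693, -0.14, 0.142, 0.693]
ft_force: [-0.5, 0.6, 0.0]
opening: 91.8
p [449.  349.1 257. ] ang 23.01 d [  -5.     9.9 -147. ] da 1.49 rv [-0.0012 -0.0261 -0.0015] open 91.8 F [-0.5  0.6  0. ] t 1.62 q [-0.55  0.3  -0.19  1.73  0.06  1.11 -0.36]
dx -0.0001 dy 0.0368 dz 0.0027 r -0.000 -0.007 -0.000
dx -0.0001 dy 0.0368 dz 0.0027 r -0.000 -0.007 -0.000
dx -0.0001 dy 0.0368 dz 0.0027 r -0.000 -0.007 -0.000
dx -0.0001 dy 0.0368 dz 0.0027 r -0.000 -0.007 -0.000
```

View pics/w1.png

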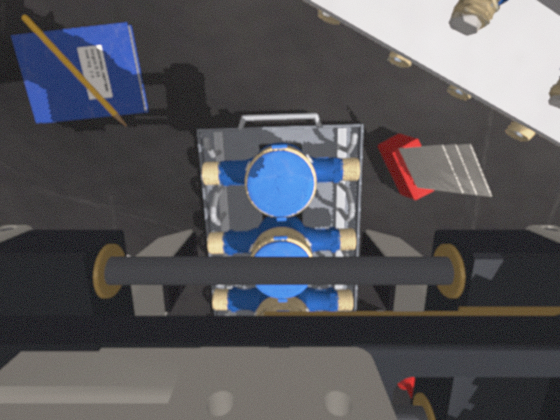

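Wrist view: lid of number one at (281,182), its pipe ends at (210,173) and (351,169), card at right (430,165). I'll get the position from it.

```bash
python3 -c "
from h import *
s=snap('wrist'); 
for z in (130,136): print(rayplane(s,[(281,182),(246,182),(317,182)],z).round(1).tolist())
w=rayplane(s,[(210,173),(351,169)],60);print(w.round(1),w.mean(0)); d=w[1]-w[0];print(np.degrees(np.arctan2(d[1],d[0])))
w=rayplane(s,[(216,241),(347,240)],60);print('m2',w.round(1),w.mean(0)); d=w[1]-w[0];print(np.degrees(np.arctan2(d[1],d[0])))
P=cloud(s);print(P[182,281],P[173,210],P[169,351])
"
```

```text
[[443.9, 363.4, 130.0], [413.1, 350.1, 130.0], [475.6, 377.0, 130.0]]
[[443.4, 364.4, 136.0], [413.3, 351.4, 136.0], [474.4, 377.7, 136.0]]
[[367.8 328.3  60. ]
 [519.  398.6  60. ]] [443.4026309  363.44983342  60.        ]
24.902418267048695
m2 [[404.2 250.4  60. ]
 [554.6 316.6  60. ]] [479.36529209 283.51076898  60.        ]
23.767407938473433
[443.33960303 364.55954478 137.03432707] [368.45701309 329.38868396  64.49261592] [517.71620135 398.72896237  64.79249123]
```

```bash
python3 -m crank '[{"dx":0,"dy":0.02,"dz":0.0144,"rx":0,"ry":-0.027,"rz":0,"grip":-1},{"dx":0,"dy":0.04,"dz":0,"rx":0,"ry":0,"rz":0,"grip":-1},{"dx":0,"dy":0,"dz":0,"rx":0,"ry":0,"rz":0,"grip":-1}]'; python3 -c "
from h import *
plan(443.4,362.5,93,24.7,4)
s=snap('wrist','w2')"
```

```text
time: 2.1
ee_pos: [434.9, 367.7, 196.7]
tool_rot: [-0.688, -0.154, 0.158, 0.691]
ft_force: [-1.5, 0.4, 0.0]
opening: 91.5
p [434.9 367.7 196.7] ang 25.49 d [   8.5   -5.2 -103.7] da -0.79 rv [-0.0051  0.0138 -0.0034] open 91.5 F [-1.5  0.4  0. ] t 2.1 q [-0.58  0.37 -0.21  1.79  0.08  0.99 -0.37]
dx 0.0014 dy 0.0259 dz -0.0022 r -0.001 0.003 -0.001
dx 0.0014 dy 0.0259 dz -0.0022 r -0.001 0.003 -0.001
dx 0.0014 dy 0.0259 dz -0.0022 r -0.001 0.003 -0.001
dx 0.0014 dy 0.0259 dz -0.0021 r -0.001 0.003 -0.001
```

View pics/w2.png

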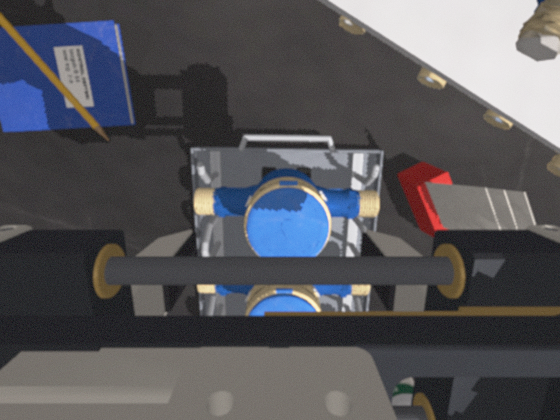

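```bash
python3 -m crank '[{"dx":0.0055,"dy":0.02,"dz":-0.0085,"rx":-0.005,"ry":0.014,"rz":-0.003,"grip":-1},{"dx":0,"dy":0.02,"dz":0,"rx":0,"ry":0,"rz":0,"grip":-1},{"dx":0,"dy":0,"dz":0,"rx":0,"ry":0,"rz":0,"grip":-1}]'; python3 -c "
from h import *
plan(443.4,362.5,93,24.7,3)"
```

```text
time: 2.52
ee_pos: [446.0, 368.3, 164.7]
tool_rot: [-0.688, -0.156, 0.149, 0.693]
ft_force: [-0.7, 0.0, -0.1]
opening: 91.5
p [446.  368.3 164.7] ang 24.91 d [ -2.6  -5.8 -71.7] da -0.21 rv [-0.0047  0.0037  0.0122] open 91.5 F [-0.7  0.  -0.1] t 2.52 q [-0.58  0.41 -0.2   1.81  0.1   0.92 -0.38]
dx -0.0019 dy 0.0239 dz -0.0015 r -0.002 0.001 0.004
dx -0.0018 dy 0.0239 dz -0.0015 r -0.002 0.001 0.004
dx -0.0017 dy 0.0239 dz -0.0014 r -0.002 0.001 0.004
```

```bash
for i in 1 2; do python3 -m crank '[{"dx":0,"dy":0,"dz":0,"rx":0,"ry":0,"rz":0,"grip":-1}]'; done; python3 -c "
from h import *
plan(443.4,362.5,93,24.7,3)"
```

```text
time: 2.65
ee_pos: [446.6, 369.3, 166.6]
tool_rot: [-0.687, -0.157, 0.148, 0.693]
ft_force: [-0.5, 0.3, 0.5]
opening: 92.0
time: 2.78
ee_pos: [447.1, 370.0, 168.1]
tool_rot: [-0.687, -0.158, 0.147, 0.694]
ft_force: [0.7, 0.1, 0.7]
opening: 91.8
p [447.1 370.  168.1] ang 24.96 d [ -3.7  -7.5 -75.1] da -0.26 rv [-0.0062  0.0045  0.0168] open 91.8 F [0.7 0.1 0.7] t 2.77 q [-0.58  0.41 -0.2   1.81  0.1   0.92 -0.38]
dx -0.0026 dy 0.0250 dz -0.0019 r -0.002 0.002 0.006
dx -0.0025 dy 0.0250 dz -0.0019 r -0.002 0.002 0.006
dx -0.0023 dy 0.0250 dz -0.0018 r -0.002 0.002 0.006
```

```bash
python3 -m crank '[{"dx":-0.004,"dy":0.025,"dz":-0.004,"rx":-0.003,"ry":0.002,"rz":0.01,"grip":-1},{"dx":-0.004,"dy":0.026,"dz":-0.004,"rx":-0.003,"ry":0.002,"rz":0.01,"grip":-1}]'; python3 -c "
from h import *
plan(443.4,362.5,93,24.7,1)"
```

```text
time: 3.02
ee_pos: [446.3, 362.7, 120.8]
tool_rot: [-0.689, -0.153, 0.15, 0.692]
ft_force: [0.6, -0.1, 1.4]
opening: 91.9
p [446.3 362.7 120.8] ang 24.76 d [ -2.9  -0.2 -27.8] da -0.06 rv [-0.0027  0.0011  0.0054] open 91.9 F [ 0.6 -0.1  1.4] t 3.02 q [-0.58  0.46 -0.19  1.84  0.11  0.84 -0.39]
dx -0.0029 dy 0.0278 dz 0.0010 r -0.003 0.001 0.005
```

Collisions are clear (no force), so I'll go down the rest and close.

```bash
python3 -m crank '[{"dx":-0.004,"dy":0.029,"dz":0,"rx":-0.003,"ry":0.001,"rz":0.007,"grip":-1}]'; python3 -c "
from h import *
plan(443.4,362.5,93,24.7,1)
s=snap('scene','s1')"
```

```text
time: 3.15
ee_pos: [444.0, 361.6, 92.5]
tool_rot: [-0.691, -0.151, 0.151, 0.691]
ft_force: [-0.6, 0.3, 0.2]
opening: 92.1
p [444.  361.6  92.5] ang 24.67 d [-0.6  0.9  0.5] da 0.03 rv [-0.0001 -0.0006  0.0011] open 92.1 F [-0.6  0.3  0.2] t 3.15 q [-0.59  0.5  -0.18  1.86  0.12  0.79 -0.4 ]
dx -0.0001 dy -0.0005 dz 0.0010 r -0.000 -0.001 0.001
```

View pics/s1.png

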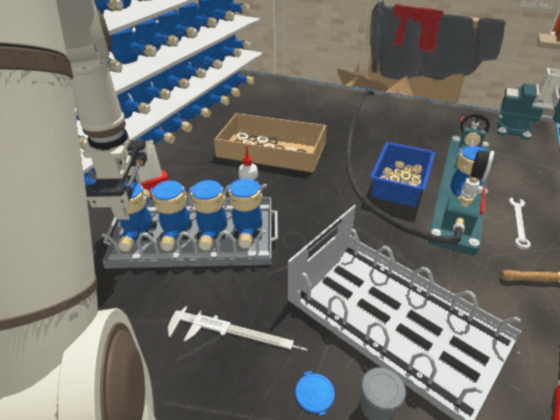

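The scene view shows the gripper at (120,185), straddling number one's collar. Closing.

```bash
python3 -m crank '[{"dx":0,"dy":0.001,"dz":0,"rx":0,"ry":0,"rz":0.002,"grip":1},{"dx":0,"dy":0.0015,"dz":-0.0005,"rx":0,"ry":0,"rz":0.003,"grip":1},{"dx":0,"dy":0.0015,"dz":-0.0005,"rx":0,"ry":0,"rz":0.003,"grip":1}]'; python3 -c "
from h import *
plan(443.4,362.5,93,24.7,1)"
```

```text
time: 3.58
ee_pos: [444.0, 361.0, 87.6]
tool_rot: [0.691, 0.148, -0.154, -0.69]
ft_force: [1.1, 1.1, 5.8]
opening: 69.4
p [444.  361.   87.6] ang 24.72 d [-0.6  1.5  5.4] da -0.02 rv [-0.0002  0.0003 -0.0083] open 69.4 F [1.1 1.1 5.8] t 3.58 q [-0.59  0.52 -0.18  1.86  0.12  0.79 -0.4 ]
dx 0.0001 dy -0.0054 dz 0.0016 r -0.000 0.000 -0.008
```

```bash
python3 -m crank '[{"dx":0,"dy":-0.03,"dz":0,"rx":0,"ry":0,"rz":-0.006,"grip":1},{"dx":0,"dy":-0.04,"dz":0,"rx":0,"ry":0,"rz":0,"grip":1}]'; python3 -c "
from h import *
plan(443.4,362.5,270,24.7,1)"
```

```text
time: 3.82
ee_pos: [440.7, 357.6, 154.5]
tool_rot: [0.693, 0.147, -0.156, -0.689]
ft_force: [-0.1, 0.9, -6.8]
opening: 69.4
p [440.7 357.6 154.5] ang 24.7 d [  2.7   4.9 115.5] da -0.0 rv [ 0.0029  0.0001 -0.014 ] open 69.4 F [-0.1  0.9 -6.8] t 3.83 q [-0.57  0.42 -0.2   1.82  0.1   0.92 -0.38]
dx 0.0029 dy -0.1155 dz 0.0030 r 0.003 0.000 -0.014
```

```bash
python3 -m crank '[{"dx":0.001,"dy":-0.045,"dz":0.001,"rx":0.001,"ry":0,"rz":-0.008,"grip":1},{"dx":0.001,"dy":-0.045,"dz":0.001,"rx":0.001,"ry":0,"rz":-0.008,"grip":1},{"dx":0,"dy":-0.015,"dz":0,"rx":0.001,"ry":0,"rz":-0.004,"grip":1}]'; python3 -c "
from h import *
plan(482.6,-126.1,255,-18.4,10)"
```

```text
time: 4.2
ee_pos: [440.5, 359.0, 261.5]
tool_rot: [0.691, 0.152, -0.151, -0.691]
ft_force: [0.3, -0.0, -8.0]
opening: 69.6
p [440.5 359.  261.5] ang 24.69 d [  42.1 -485.1   -6.5] da -43.09 rv [3.000e-04 7.521e-01 1.800e-03] open 69.6 F [ 0.3 -0.  -8. ] t 4.2 q [-0.56  0.3  -0.21  1.73  0.07  1.12 -0.36]
dx -0.0164 dy 0.0007 dz -0.0458 r 0.000 0.075 0.000
dx -0.0130 dy 0.0007 dz -0.0469 r 0.000 0.075 0.000
dx -0.0094 dy 0.0007 dz -0.0478 r 0.000 0.075 0.000
dx -0.0058 dy 0.0007 dz -0.0483 r 0.000 0.075 0.000
dx -0.0021 dy 0.0007 dz -0.0486 r 0.000 0.075 0.000
dx 0.0015 dy 0.0007 dz -0.0487 r 0.000 0.075 0.000
dx 0.0052 dy 0.0007 dz -0.0484 r 0.000 0.075 0.000
dx 0.0088 dy 0.0007 dz -0.0479 r 0.000 0.075 0.000
dx 0.0124 dy 0.0007 dz -0.0471 r 0.000 0.075 0.000
dx 0.0159 dy 0.0007 dz -0.0460 r 0.000 0.075 0.000
```

```bash
python3 -m crank '[{"dx":-0.010,"dy":0.001,"dz":-0.028,"rx":0,"ry":0.05,"rz":0,"grip":1},{"dx":-0.013,"dy":0.001,"dz":-0.045,"rx":0,"ry":0.075,"rz":0,"grip":1},{"dx":-0.010,"dy":0.001,"dz":-0.048,"rx":0,"ry":0.075,"rz":0,"grip":1},{"dx":-0.006,"dy":0.001,"dz":-0.048,"rx":0,"ry":0.075,"rz":0,"grip":1},{"dx":-0.002,"dy":0.001,"dz":-0.0485,"rx":0,"ry":0.075,"rz":0,"grip":1},{"dx":0.0015,"dy":0.001,"dz":-0.0485,"rx":0,"ry":0.075,"rz":0,"grip":1},{"dx":0.005,"dy":0.001,"dz":-0.048,"rx":0,"ry":0.075,"rz":0,"grip":1},{"dx":0.009,"dy":0.001,"dz":-0.048,"rx":0,"ry":0.075,"rz":0,"grip":1},{"dx":0.012,"dy":0.001,"dz":-0.038,"rx":0,"ry":0.06,"rz":0,"grip":1},{"dx":0.008,"dy":0.001,"dz":-0.02,"rx":0,"ry":0.03,"rz":0,"grip":1}]'; python3 -c "
from h import *
plan(482.6,-126.1,255,-18.4,2)
snap('wrist','w3');snap('top','t3')"
```

```text
time: 5.45
ee_pos: [473.3, -82.0, 235.3]
tool_rot: [0.705, -0.098, 0.079, -0.698]
ft_force: [-0.3, -0.4, -7.4]
opening: 69.8
p [473.3 -82.  235.3] ang -14.37 d [  9.3 -44.1  19.7] da -4.03 rv [ 0.0131  0.0706 -0.0256] open 69.8 F [-0.3 -0.4 -7.4] t 5.45 q [-0.05  0.17  0.17  1.95 -0.02  1.05 -0.11]
dx 0.0097 dy -0.0099 dz -0.0203 r 0.007 0.035 -0.013
dx 0.0106 dy -0.0099 dz -0.0199 r 0.007 0.035 -0.013
```

View pics/w3.png

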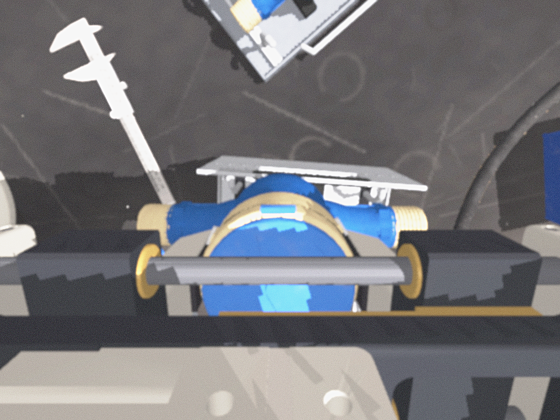

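View pics/t3.png

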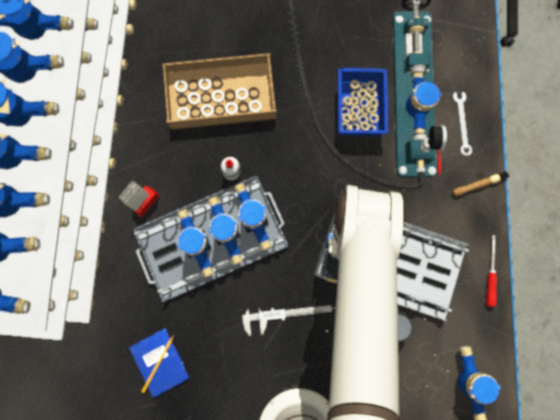

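```bash
python3 -c "
from h import *
s=snap('wrist'); w=rayplane(s,[(214,160),(425,187)],119)
print(w, w.mean(0)); d=w[1]-w[0]; print(np.linalg.norm(d),np.degrees(np.arctan2(d[1],d[0])))
P=cloud(s); p,r,st=tool()
for u,v in [(153,225),(410,222),(380,215),(180,215)]: print(((P[v,u]-p)@r).round(1))
cv2.imwrite('pics/w3c.png',cv2.resize(s['color'][145:240,130:440],None,fx=2.5,fy=2.5))
plan(482.6,-126.1,235,-18.4,2)
"
```

```text
[[ 423.25191679  -34.44117572  119.        ]
 [ 603.94584316 -105.59620795  119.        ]] [513.59887998 -70.01869184 119.        ]
194.19921122381328 -21.49390643045865
[-78.8  25.4   2.4]
[84.5 23.8  4.5]
[66.1 26.7  8.3]
[-61.6  27.1   8.6]
p [473.8 -80.1 235.6] ang -14.24 d [  8.8 -46.   -0.6] da -4.16 rv [ 0.0122  0.0728 -0.0254] open 69.7 F [-0.1 -0.3 -7.5] t 5.6 q [-0.05  0.17  0.17  1.95 -0.02  1.05 -0.11]
dx 0.0099 dy 0.0003 dz -0.0212 r 0.006 0.036 -0.013
dx 0.0107 dy 0.0003 dz -0.0208 r 0.006 0.036 -0.013
```

View pics/w3c.png

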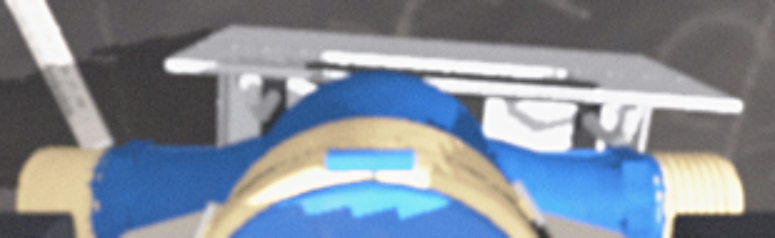

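```bash
python3 -c "
from h import *
s=snap('wrist'); w=rayplane(s,[(196,171),(426,186.5)],119)
print(w, w.mean(0)); d=w[1]-w[0]; print(np.linalg.norm(d),np.degrees(np.arctan2(d[1],d[0])))
"
```

```text
[[ 404.09624084  -37.69652138  119.        ]
 [ 605.27004284 -102.5174243   119.        ]] [504.68314184 -70.10697284 119.        ]
211.35905011127466 -17.859638252437048
```

```bash
python3 -m crank '[{"dx":0.010,"dy":0,"dz":-0.021,"rx":0.006,"ry":0.036,"rz":-0.013,"grip":1},{"dx":0.011,"dy":0,"dz":-0.02,"rx":0.006,"ry":0.032,"rz":-0.013,"grip":1}]'; python3 -c "
from h import *
plan(484,-126,160,-18.2,2)"
```

```text
time: 5.9
ee_pos: [484.1, -120.0, 234.8]
tool_rot: [-0.698, 0.108, -0.108, 0.7]
ft_force: [0.2, -0.9, -7.3]
opening: 69.3
p [ 484.1 -120.   234.8] ang -17.62 d [ -0.1  -6.  -74.8] da -0.58 rv [-0.0031  0.0102 -0.0005] open 69.3 F [ 0.2 -0.9 -7.3] t 5.9 q [ 0.01  0.19  0.21  1.93 -0.05  1.02 -0.07]
dx 0.0009 dy 0.0374 dz -0.0030 r -0.002 0.005 -0.000
dx 0.0009 dy 0.0374 dz -0.0029 r -0.002 0.005 -0.000
```

```bash
python3 -m crank '[{"dx":0.001,"dy":0.032,"dz":-0.004,"rx":-0.002,"ry":0.005,"rz":0,"grip":1},{"dx":0.001,"dy":0.040,"dz":-0.003,"rx":-0.002,"ry":0.005,"rz":0,"grip":1},{"dx":0,"dy":0.005,"dz":0,"rx":0,"ry":0,"rz":0,"grip":1}]'; python3 -c "
from h import *
plan(484,-126,90,-18.2,2);snap('wrist','w4');snap('scene','s4')"
```

```text
time: 6.28
ee_pos: [485.9, -131.1, 157.6]
tool_rot: [0.698, -0.112, 0.115, -0.697]
ft_force: [-0.6, -0.5, -7.2]
opening: 69.2
p [ 485.9 -131.1  157.6] ang -18.49 d [ -1.9   5.1 -67.6] da 0.29 rv [ 0.0008 -0.005   0.0048] open 69.2 F [-0.6 -0.5 -7.2] t 6.28 q [ 0.03  0.3   0.21  2.   -0.08  0.85 -0.04]
dx -0.0019 dy 0.0338 dz 0.0021 r 0.000 -0.003 0.002
dx -0.0018 dy 0.0338 dz 0.0021 r 0.000 -0.003 0.002
```

View pics/s4.png

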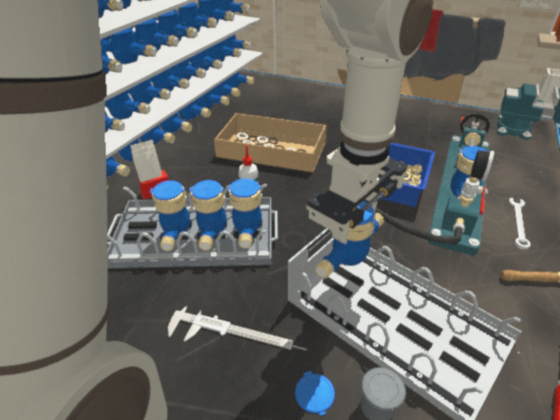

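View pics/w4.png

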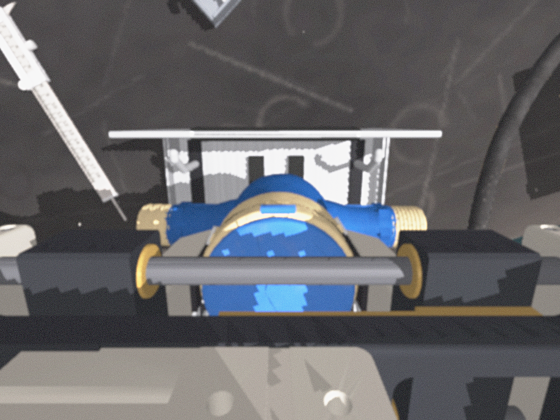

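```bash
python3 -c "
from h import *
s=snap('wrist'); p,r,st=tool()
w=rayplane(s,[(110,133),(441,133)],119); print('plate tool',((w-p)@r).round(1), w.mean(0)); d=w[1]-w[0];print(np.linalg.norm(d),np.degrees(np.arctan2(d[1],d[0])))
w=rayplane(s,[(257,157),(297,157)],16); print('strip ends(expect y~165?)',((w-p)@r).round(1),w.mean(0))
zp=p[2]-72+35
w=rayplane(s,[(138,222),(427,222)],zp+5); print('meter ends tool',((w-p)@r).round(1))
plan(484,-126,90,-18.2,2)
"
```

```text
plate tool [[-107.5   40.7   61.2]
 [ 105.1   43.1   61.2]] [507.72676155 -72.71198849 119.        ]
212.589486014365 -18.441943195358643
strip ends(expect y~165?) [[-21.5 144.7  35.3]
 [ 18.3 145.1  35.2]] [500.34357602 -97.56183373  16.        ]
meter ends tool [[-91.8  30.9   4.7]
 [ 98.3  33.1   4.1]]
p [ 489.1 -131.   160.9] ang -18.43 d [ -5.1   5.  -70.9] da 0.23 rv [-0.0005 -0.0039  0.0116] open 69.1 F [ 0.3  0.7 -6.5] t 6.42 q [ 0.03  0.29  0.21  2.   -0.08  0.85 -0.04]
dx -0.0036 dy 0.0354 dz 0.0016 r -0.000 -0.002 0.006
dx -0.0034 dy 0.0354 dz 0.0016 r -0.000 -0.002 0.006
```

```bash
python3 -m crank '[{"dx":-0.007,"dy":0.022,"dz":0.0025,"rx":0,"ry":-0.002,"rz":0.006,"grip":1},{"dx":-0.001,"dy":0.02,"dz":0,"rx":0,"ry":0,"rz":0.002,"grip":1}]'; python3 -c "
from h import *
plan(484,-126.5,90,-18.2,1)"
```

```text
time: 6.68
ee_pos: [487.9, -126.6, 123.4]
tool_rot: [-0.698, 0.107, -0.117, 0.698]
ft_force: [-0.0, -0.5, -7.7]
opening: 69.2
p [ 487.9 -126.6  123.4] ang -18.26 d [ -3.9   0.1 -33.4] da 0.06 rv [-0.003  -0.0011  0.0144] open 69.2 F [-0.  -0.5 -7.7] t 6.67 q [ 0.04  0.34  0.2   2.03 -0.1   0.76 -0.03]
dx -0.0042 dy 0.0334 dz -0.0013 r -0.003 -0.001 0.014
```

```bash
python3 -m crank '[{"dx":-0.007,"dy":0.02,"dz":-0.001,"rx":-0.003,"ry":-0.001,"rz":0.018,"grip":1}]'; python3 -c "
from h import *
plan(484,-126.5,88,-18.2,1)"
```

```text
time: 6.8
ee_pos: [483.5, -125.5, 104.7]
tool_rot: [-0.698, 0.111, -0.112, 0.699]
ft_force: [-0.4, -0.0, -7.2]
opening: 69.2
p [ 483.5 -125.5  104.7] ang -18.17 d [  0.5  -1.  -16.7] da -0.03 rv [-0.0009  0.0006  0.0006] open 69.2 F [-0.4 -0.  -7.2] t 6.8 q [ 0.04  0.37  0.19  2.04 -0.11  0.73 -0.02]
dx 0.0008 dy 0.0167 dz -0.0008 r -0.001 0.001 0.001
```

```bash
python3 -m crank '[{"dx":-0.002,"dy":0.0145,"dz":-0.0005,"rx":-0.001,"ry":0,"rz":0.003,"grip":1}]'; python3 -c "
from h import *
plan(484,-126.5,88,-18.2,1)"; python3 -m crank '[{"dx":-0.002,"dy":0.004,"dz":0,"rx":-0.001,"ry":0,"rz":0.003,"grip":1}]'; python3 -c "
from h import *
plan(484,-126.5,88,-18.2,1)"
```

```text
time: 6.92
ee_pos: [481.6, -125.1, 90.0]
tool_rot: [-0.698, 0.112, -0.111, 0.698]
ft_force: [-0.0, 0.4, -7.2]
opening: 69.5
p [ 481.6 -125.1   90. ] ang -18.14 d [ 2.4 -1.4 -2. ] da -0.06 rv [-0.0001  0.0011 -0.0024] open 69.5 F [-0.   0.4 -7.2] t 6.92 q [ 0.04  0.4   0.19  2.05 -0.11  0.7  -0.01]
dx 0.0027 dy 0.0020 dz -0.0006 r -0.000 0.001 -0.002
time: 7.05
ee_pos: [481.8, -124.7, 87.3]
tool_rot: [-0.698, 0.112, -0.111, 0.698]
ft_force: [0.7, 0.0, 16.7]
opening: 69.5
p [ 481.8 -124.7   87.3] ang -18.14 d [ 2.2 -1.8  0.7] da -0.06 rv [ 0.0002  0.0011 -0.0022] open 69.5 F [ 0.7  0.  16.7] t 7.05 q [ 0.04  0.4   0.19  2.05 -0.11  0.7  -0.01]
dx 0.0026 dy -0.0007 dz -0.0010 r 0.000 0.001 -0.002
```

It's seated: +17 N up, at the same TCP height as the pick. Releasing and going up.

```bash
python3 -m crank '[{"dx":0,"dy":0,"dz":0,"rx":0,"ry":0,"rz":0,"grip":-1},{"dx":0,"dy":0.0,"dz":0,"rx":0,"ry":0,"rz":0,"grip":-1},{"dx":0,"dy":-0.002,"dz":0,"rx":0,"ry":0,"rz":0,"grip":-1}]'; python3 -c "
from h import *
plan(484,-126.5,235,-18.2,4)"
```

```text
time: 7.42
ee_pos: [485.6, -125.6, 92.3]
tool_rot: [-0.698, 0.11, -0.113, 0.698]
ft_force: [-0.3, -0.4, -0.2]
opening: 90.8
p [ 485.6 -125.6   92.3] ang -18.14 d [ -1.6  -0.9 142.7] da -0.06 rv [-0.0009  0.001   0.0049] open 90.8 F [-0.3 -0.4 -0.2] t 7.42 q [ 0.04  0.4   0.19  2.05 -0.11  0.7  -0.02]
dx -0.0001 dy -0.0357 dz -0.0003 r -0.000 0.000 0.001
dx -0.0002 dy -0.0357 dz -0.0003 r -0.000 0.000 0.001
dx -0.0002 dy -0.0357 dz -0.0003 r -0.000 0.000 0.001
dx -0.0003 dy -0.0357 dz -0.0003 r -0.000 0.000 0.001
```

```bash
python3 -m crank '[{"dx":-0.003,"dy":-0.03,"dz":0,"rx":0,"ry":0,"rz":0.005,"grip":-1},{"dx":-0.003,"dy":-0.045,"dz":0,"rx":0,"ry":0,"rz":0.004,"grip":-1},{"dx":-0.003,"dy":-0.045,"dz":0,"rx":0,"ry":0,"rz":0.004,"grip":-1}]'; python3 -c "
from h import *
plan(478,273,250,24.3,8); s=snap('top','t5')
cv2.imwrite('pics/t5c.png',cv2.resize(s['color'][170:330,300:480],None,fx=4,fy=3.7))"
```

```text
time: 7.8
ee_pos: [474.7, -122.5, 213.2]
tool_rot: [-0.698, 0.117, -0.106, 0.699]
ft_force: [1.9, 0.4, 1.1]
opening: 92.0
p [ 474.7 -122.5  213.2] ang -18.16 d [  3.3 395.5  36.8] da 42.46 rv [-0.0049 -0.741  -0.0142] open 92.0 F [1.9 0.4 1.1] t 7.8 q [ 0.01  0.21  0.22  1.96 -0.05  0.99 -0.07]
dx -0.0151 dy -0.0044 dz 0.0471 r -0.001 -0.093 -0.002
dx -0.0107 dy -0.0045 dz 0.0483 r -0.001 -0.093 -0.002
dx -0.0061 dy -0.0045 dz 0.0491 r -0.001 -0.093 -0.002
dx -0.0016 dy -0.0045 dz 0.0494 r -0.001 -0.093 -0.002
dx 0.0030 dy -0.0046 dz 0.0494 r -0.001 -0.093 -0.002
dx 0.0076 dy -0.0046 dz 0.0489 r -0.001 -0.093 -0.002
dx 0.0121 dy -0.0046 dz 0.0479 r -0.001 -0.093 -0.002
dx 0.0165 dy -0.0046 dz 0.0466 r -0.001 -0.093 -0.002
```

View pics/t5c.png

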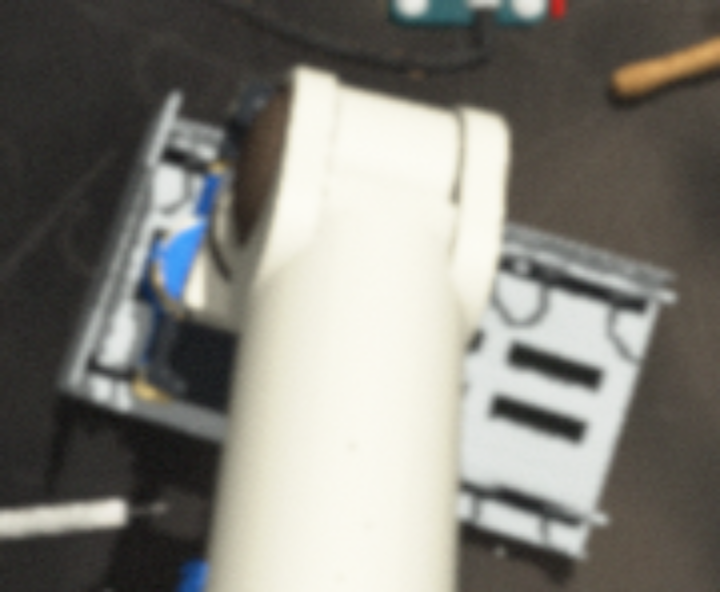

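```bash
python3 -m crank '[{"dx":-0.010,"dy":-0.004,"dz":0.03,"rx":-0.001,"ry":-0.07,"rz":-0.002,"grip":-1},{"dx":-0.0107,"dy":-0.004,"dz":0.048,"rx":-0.001,"ry":-0.093,"rz":-0.002,"grip":-1},{"dx":-0.006,"dy":-0.004,"dz":0.049,"rx":-0.001,"ry":-0.093,"rz":-0.002,"grip":-1},{"dx":-0.0016,"dy":-0.004,"dz":0.049,"rx":-0.001,"ry":-0.093,"rz":-0.002,"grip":-1},{"dx":0.003,"dy":-0.005,"dz":0.049,"rx":-0.001,"ry":-0.093,"rz":-0.002,"grip":-1},{"dx":0.0076,"dy":-0.005,"dz":0.049,"rx":-0.001,"ry":-0.093,"rz":-0.002,"grip":-1},{"dx":0.012,"dy":-0.005,"dz":0.048,"rx":-0.001,"ry":-0.093,"rz":-0.002,"grip":-1},{"dx":0.014,"dy":-0.004,"dz":0.04,"rx":-0.001,"ry":-0.07,"rz":-0.001,"grip":-1},{"dx":0.008,"dy":-0.002,"dz":0.018,"rx":0,"ry":-0.03,"rz":0,"grip":-1}]'; python3 -c "
from h import *
plan(478,273,250,24.3,1); s=snap('wrist','w6')"
```

```text
time: 8.98
ee_pos: [489.4, 274.5, 262.5]
tool_rot: [0.694, 0.158, -0.141, -0.688]
ft_force: [0.1, -0.3, -0.2]
opening: 92.1
p [489.4 274.5 262.5] ang 24.4 d [-11.4  -1.5 -12.5] da -0.1 rv [0.0136 0.0017 0.0211] open 92.1 F [ 0.1 -0.3 -0.2] t 8.97 q [-0.46  0.27 -0.14  1.76  0.06  1.1  -0.19]
dx -0.0113 dy 0.0122 dz 0.0035 r 0.014 0.002 0.021
```

View pics/w6.png

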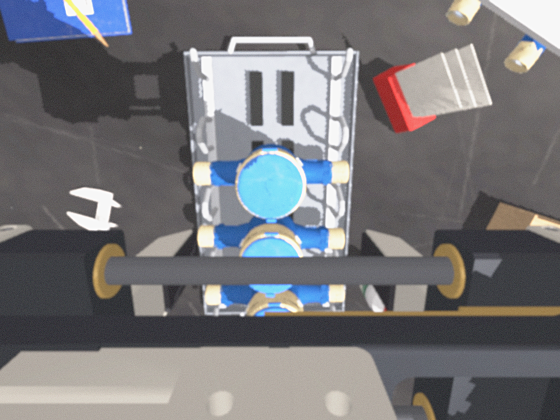

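Wrist view: the empty place's strips are at (255,98) and (286,98). Number two's lid is at (271,183), with its pipe ends at (202,174) and (340,172).

```bash
cat >> h.py <<'E'
def meas(lid,e1,e2,tgt_ang=None):
    s=snap('wrist'); a=rayplane(s,lid,136)[0]; w=rayplane(s,[e1,e2],62); d=w[1]-w[0]
    print('lid',a.round(1),'endsmid',w.mean(0).round(1),'len',np.linalg.norm(d).round(1),'ang',np.degrees(np.arctan2(d[1],d[0])).round(2),'depth',cloud(s)[int(lid[1]),int(lid[0])].round(1))
E
python3 -c "
from h import *
meas((271,183),(202,174),(340,172))
plan(479,280,200,24.3,1)"
```

```text
lid [481.3 284.4 136. ] endsmid [482.7 281.9  62. ] len 165.0 ang 25.18 depth [481.4 284.3 135. ]
p [489.5 274.  262.2] ang 24.35 d [-10.5   6.  -62.2] da -0.05 rv [0.0136 0.0008 0.0208] open 91.6 F [-0.5  0.3  0.2] t 9.07 q [-0.46  0.27 -0.14  1.76  0.06  1.1  -0.19]
dx -0.0084 dy 0.0619 dz 0.0107 r 0.014 0.001 0.021
```

```bash
python3 -m crank '[{"dx":-0.008,"dy":0.04,"dz":0.009,"rx":0.014,"ry":-0.003,"rz":0.021,"grip":-1},{"dx":-0.001,"dy":0.045,"dz":0.001,"rx":0,"ry":0,"rz":0.004,"grip":-1},{"dx":-0.001,"dy":0.03,"dz":0,"rx":0,"ry":0,"rz":0.004,"grip":-1}]'; python3 -c "
from h import *
plan(480,282,92,24.6,2)"
```

```text
time: 9.45
ee_pos: [481.5, 272.2, 147.0]
tool_rot: [0.693, 0.145, -0.147, -0.691]
ft_force: [-0.9, 1.1, 0.7]
opening: 92.1
p [481.5 272.2 147. ] ang 23.87 d [ -1.5   9.8 -55. ] da 0.73 rv [ 0.0031 -0.0128 -0.0029] open 92.1 F [-0.9  1.1  0.7] t 9.45 q [-0.46  0.4  -0.13  1.87  0.07  0.88 -0.21]
dx 0.0014 dy 0.0275 dz 0.0049 r 0.002 -0.006 -0.001
dx 0.0014 dy 0.0275 dz 0.0048 r 0.002 -0.006 -0.001
```

```bash
python3 -m crank '[{"dx":0.001,"dy":0.004,"dz":0.010,"rx":0.003,"ry":-0.013,"rz":-0.002,"grip":-1},{"dx":0,"dy":0.02,"dz":0.001,"rx":0,"ry":0,"rz":0.003,"grip":-1}]'; python3 -c "
from h import *
plan(480,282,92,24.6,1)"
```

```text
time: 9.7
ee_pos: [478.8, 279.0, 122.0]
tool_rot: [0.692, 0.147, -0.15, -0.69]
ft_force: [0.2, 0.4, 0.1]
opening: 91.8
p [478.8 279.  122. ] ang 24.31 d [  1.2   3.  -30. ] da 0.29 rv [ 0.002  -0.0051 -0.0051] open 91.8 F [0.2 0.4 0.1] t 9.7 q [-0.47  0.43 -0.13  1.89  0.08  0.83 -0.22]
dx 0.0025 dy 0.0300 dz 0.0023 r 0.002 -0.005 -0.005
```

```bash
python3 -m crank '[{"dx":0.001,"dy":0.0315,"dz":0.003,"rx":0.002,"ry":-0.005,"rz":-0.003,"grip":-1}]'; python3 -c "
from h import *
plan(480,282,92,24.6,1);s=snap('top','t7');cv2.imwrite('pics/t7c.png',cv2.resize(s['color'][170:310,120:300],None,fx=4,fy=4))"
```

```text
time: 9.82
ee_pos: [480.1, 281.9, 91.1]
tool_rot: [-0.691, -0.151, 0.15, 0.691]
ft_force: [0.0, -0.2, 0.1]
opening: 91.7
p [480.1 281.9  91.1] ang 24.52 d [-0.1  0.1  0.9] da 0.08 rv [ 0.0002 -0.0015  0.0016] open 91.7 F [ 0.  -0.2  0.1] t 9.82 q [-0.48  0.48 -0.13  1.9   0.09  0.76 -0.23]
dx -0.0001 dy -0.0009 dz 0.0001 r 0.000 -0.001 0.002
```

View pics/t7c.png

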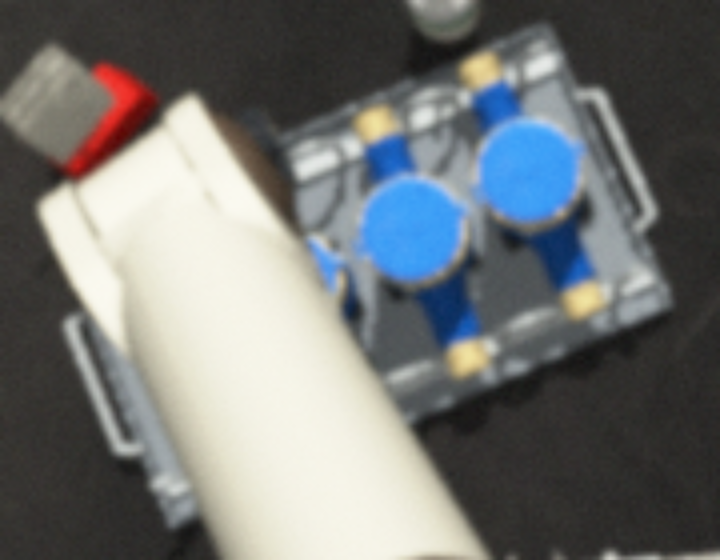

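```bash
python3 -m crank '[{"dx":-0.001,"dy":0.001,"dz":0,"rx":0,"ry":0,"rz":0.002,"grip":1},{"dx":-0.001,"dy":0.001,"dz":0,"rx":0,"ry":0,"rz":0.002,"grip":1},{"dx":-0.001,"dy":0.001,"dz":0,"rx":0,"ry":0,"rz":0.002,"grip":1}]'; python3 -c "
from h import *
plan(480,282,92,24.6,1)"
```

```text
time: 10.25
ee_pos: [477.7, 280.6, 86.3]
tool_rot: [0.691, 0.149, -0.152, -0.691]
ft_force: [3.3, 2.9, 0.3]
opening: 69.7
p [477.7 280.6  86.3] ang 24.51 d [2.3 1.4 5.7] da 0.09 rv [ 0.0003 -0.0016 -0.0047] open 69.7 F [3.3 2.9 0.3] t 10.25 q [-0.48  0.49 -0.13  1.91  0.09  0.76 -0.23]
dx 0.0027 dy -0.0057 dz 0.0003 r 0.000 -0.002 -0.005
```

```bash
python3 -m crank '[{"dx":0.001,"dy":-0.03,"dz":0,"rx":0,"ry":0,"rz":-0.005,"grip":1},{"dx":0.001,"dy":-0.045,"dz":0.001,"rx":0,"ry":0,"rz":-0.004,"grip":1},{"dx":0.001,"dy":-0.045,"dz":0.001,"rx":0.001,"ry":0,"rz":-0.008,"grip":1},{"dx":0.001,"dy":-0.045,"dz":0.001,"rx":0.001,"ry":0,"rz":-0.006,"grip":1},{"dx":0,"dy":-0.015,"dz":0,"rx":0,"ry":0,"rz":-0.004,"grip":1}]'; python3 -c "
from h import *
plan(456.5,-200,255,-18.3,10)"
```

```text
time: 10.88
ee_pos: [471.5, 279.2, 263.4]
tool_rot: [0.692, 0.15, -0.15, -0.691]
ft_force: [0.8, 0.5, -9.6]
opening: 69.6
p [471.5 279.2 263.4] ang 24.47 d [ -15.  -479.2   -8.4] da -42.77 rv [ 1.500e-03  7.465e-01 -1.000e-04] open 69.6 F [ 0.8  0.5 -9.6] t 10.88 q [-0.46  0.26 -0.15  1.78  0.04  1.11 -0.2 ]
dx -0.0212 dy 0.0009 dz -0.0430 r 0.000 0.075 -0.000
dx -0.0180 dy 0.0009 dz -0.0445 r 0.000 0.075 -0.000
dx -0.0146 dy 0.0009 dz -0.0457 r 0.000 0.075 -0.000
dx -0.0111 dy 0.0009 dz -0.0466 r 0.000 0.075 -0.000
dx -0.0076 dy 0.0009 dz -0.0473 r 0.000 0.075 -0.000
dx -0.0041 dy 0.0009 dz -0.0478 r 0.000 0.075 -0.000
dx -0.0005 dy 0.0009 dz -0.0479 r 0.000 0.075 -0.000
dx 0.0031 dy 0.0009 dz -0.0478 r 0.000 0.075 -0.000
dx 0.0066 dy 0.0008 dz -0.0475 r 0.000 0.075 -0.000
dx 0.0102 dy 0.0008 dz -0.0469 r 0.000 0.075 -0.000
```

```bash
python3 -m crank '[{"dx":-0.013,"dy":-0.001,"dz":-0.028,"rx":0.001,"ry":0.05,"rz":-0.002,"grip":1},{"dx":-0.018,"dy":-0.001,"dz":-0.045,"rx":0.001,"ry":0.075,"rz":-0.002,"grip":1},{"dx":-0.014,"dy":-0.001,"dz":-0.046,"rx":0.001,"ry":0.075,"rz":-0.002,"grip":1},{"dx":-0.010,"dy":-0.001,"dz":-0.047,"rx":0.001,"ry":0.075,"rz":-0.002,"grip":1},{"dx":-0.007,"dy":-0.001,"dz":-0.048,"rx":0.001,"ry":0.075,"rz":-0.002,"grip":1},{"dx":-0.003,"dy":-0.001,"dz":-0.048,"rx":0.001,"ry":0.075,"rz":-0.002,"grip":1},{"dx":0,"dy":-0.001,"dz":-0.048,"rx":0.001,"ry":0.075,"rz":-0.002,"grip":1},{"dx":0.004,"dy":-0.001,"dz":-0.048,"rx":0.001,"ry":0.075,"rz":-0.002,"grip":1},{"dx":0.007,"dy":-0.001,"dz":-0.048,"rx":0.001,"ry":0.075,"rz":-0.002,"grip":1},{"dx":0.010,"dy":-0.001,"dz":-0.047,"rx":0.001,"ry":0.075,"rz":-0.002,"grip":1}]'; python3 -c "
from h import *
plan(456.5,-205,250,-18.3,2)"
```

```text
time: 12.12
ee_pos: [447.0, -201.1, 251.2]
tool_rot: [-0.696, 0.121, -0.105, 0.699]
ft_force: [1.0, 0.3, -8.1]
opening: 69.5
p [ 447.  -201.1  251.2] ang -18.43 d [ 9.5 -3.9 -1.2] da 0.13 rv [-0.0007 -0.0023 -0.0225] open 69.5 F [ 1.   0.3 -8.1] t 12.12 q [ 0.11  0.17  0.29  1.92 -0.06  1.08  0.1 ]
dx 0.0051 dy 0.0005 dz -0.0003 r -0.000 -0.001 -0.011
dx 0.0051 dy 0.0005 dz -0.0003 r -0.000 -0.001 -0.011
```

```bash
python3 -m crank '[{"dx":0.009,"dy":0.012,"dz":-0.002,"rx":0,"ry":-0.002,"rz":-0.02,"grip":1},{"dx":0.0,"dy":0.03,"dz":0,"rx":0,"ry":0,"rz":0,"grip":1}]'; python3 -c "
from h import *
plan(456.5,-206.5,90,-18.3,2);snap('wrist','w8')
plan(456.5,-206.5,90,-18.3,2)"
```

```text
time: 12.38
ee_pos: [450.4, -212.9, 206.3]
tool_rot: [0.698, -0.119, 0.116, -0.697]
ft_force: [1.6, 0.8, -9.9]
opening: 68.9
p [ 450.4 -212.9  206.3] ang -19.07 d [   6.1    6.4 -116.3] da 0.77 rv [ 0.0029 -0.0134 -0.004 ] open 68.9 F [ 1.6  0.8 -9.9] t 12.38 q [ 0.13  0.23  0.3   1.96 -0.08  0.96  0.13]
dx 0.0020 dy 0.0581 dz 0.0042 r 0.001 -0.007 -0.002
dx 0.0020 dy 0.0581 dz 0.0041 r 0.001 -0.007 -0.002
p [ 446.3 -212.   201.3] ang -19.07 d [  10.2    5.5 -111.3] da 0.77 rv [ 0.004  -0.0135 -0.0134] open 69.0 F [ -2.   -0.1 -13.2] t 12.43 q [ 0.13  0.23  0.3   1.97 -0.08  0.96  0.13]
dx 0.0047 dy 0.0556 dz 0.0045 r 0.002 -0.007 -0.007
dx 0.0043 dy 0.0556 dz 0.0043 r 0.002 -0.007 -0.007
```

View pics/w8.png

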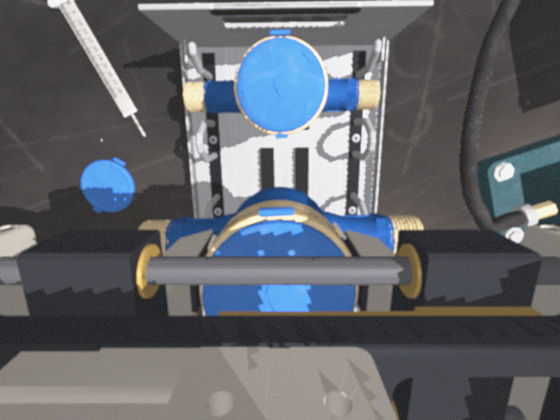

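```bash
cat >> h.py <<'E'
def place(lid,e1,e2,strips,pl=None):
    s=snap('wrist'); p,r,st=tool(); T=lambda w:((w-p)@r)[:,[0,2]].round(1).tolist()
    print('tool frame (x,z): lid',T(rayplane(s,lid,136)),'ends mid',T(rayplane(s,[e1,e2],62).mean(0)[None]),'strips',T(rayplane(s,strips,16)))
    w=rayplane(s,[e1,e2],62);d=w[1]-w[0];print('ang',np.degrees(np.arctan2(d[1],d[0])), 'lid world',rayplane(s,lid,136))
    if pl: 
        w=rayplane(s,pl,119); print('plate',T(w),T(w.mean(0)[None]))
E
python3 -c "
from h import *
place((281,84),(194,96),(369,95),[(267,160),(302,160)],[(140,6),(433,4)])
plan(456.5,-206.5,90,-18.3,2)"
```

```text
tool frame (x,z): lid [[3.8, 93.2]] ends mid [[4.7, 92.2]] strips [[-10.7, 27.2], [28.9, 27.2]]
ang -18.804381290194506 lid world [[ 478.65252936 -123.98886844  136.        ]]
plate [[-95.5, 147.0], [109.8, 147.3]] [[7.1, 147.2]]
p [ 445.7 -211.   202.6] ang -19.03 d [  10.8    4.5 -112.6] da 0.73 rv [ 0.0034 -0.0127 -0.0159] open 69.6 F [-1.7  1.4 -9.7] t 12.47 q [ 0.13  0.23  0.3   1.97 -0.08  0.97  0.13]
dx 0.0052 dy 0.0562 dz 0.0041 r 0.002 -0.006 -0.008
dx 0.0048 dy 0.0562 dz 0.0040 r 0.002 -0.006 -0.008
```

```bash
python3 -m crank '[{"dx":0.009,"dy":0.02,"dz":0.007,"rx":0.003,"ry":-0.012,"rz":-0.014,"grip":1},{"dx":0.0,"dy":0.025,"dz":0,"rx":0,"ry":0,"rz":0.002,"grip":1}]'; python3 -c "
from h import *
plan(456.5,-207,88,-18.3,2)"
```

```text
time: 12.72
ee_pos: [455.8, -207.1, 157.0]
tool_rot: [-0.698, 0.114, -0.111, 0.698]
ft_force: [0.1, -0.3, -8.4]
opening: 69.1
p [ 455.8 -207.1  157. ] ang -18.37 d [  0.7   0.1 -69. ] da 0.07 rv [-0.     -0.0011 -0.0041] open 69.1 F [ 0.1 -0.3 -8.4] t 12.72 q [ 0.13  0.3   0.28  2.   -0.11  0.86  0.15]
dx 0.0005 dy 0.0345 dz 0.0002 r -0.000 -0.001 -0.002
dx 0.0004 dy 0.0345 dz 0.0002 r -0.000 -0.001 -0.002
```

```bash
python3 -m crank '[{"dx":-0.002,"dy":0.025,"dz":0,"rx":0,"ry":-0.001,"rz":0.002,"grip":1},{"dx":-0.003,"dy":0.022,"dz":0,"rx":0,"ry":0,"rz":0.004,"grip":1}]'; python3 -c "
from h import *
plan(456.5,-207,88,-18.3,1)"
```

```text
time: 12.98
ee_pos: [449.4, -204.3, 108.5]
tool_rot: [-0.697, 0.117, -0.108, 0.699]
ft_force: [0.7, -0.6, -8.8]
opening: 69.4
p [ 449.4 -204.3  108.5] ang -18.26 d [  7.1  -2.7 -20.5] da -0.04 rv [-0.0004  0.0006 -0.0133] open 69.4 F [ 0.7 -0.6 -8.8] t 12.97 q [ 0.15  0.37  0.27  2.04 -0.14  0.76  0.18]
dx 0.0079 dy 0.0204 dz -0.0003 r -0.000 0.001 -0.013
```

```bash
python3 -m crank '[{"dx":0.008,"dy":0.01,"dz":-0.001,"rx":0,"ry":0,"rz":-0.013,"grip":1}]'; python3 -c "
from h import *
plan(456.5,-207,88,-18.3,1)"
```

```text
time: 13.1
ee_pos: [454.7, -206.4, 97.1]
tool_rot: [-0.697, 0.114, -0.111, 0.699]
ft_force: [-1.0, 5.6, -2.2]
opening: 69.1
p [ 454.7 -206.4   97.1] ang -18.27 d [ 1.8 -0.6 -9.1] da -0.03 rv [-0.0013  0.0006 -0.0047] open 69.1 F [-1.   5.6 -2.2] t 13.1 q [ 0.16  0.39  0.26  2.04 -0.15  0.73  0.19]
dx 0.0019 dy 0.0091 dz -0.0000 r -0.001 0.001 -0.005
```

```bash
python3 -m crank '[{"dx":0.002,"dy":0.004,"dz":0.003,"rx":-0.001,"ry":0,"rz":-0.005,"grip":1}]'; python3 -c "
from h import *
plan(456.5,-206,88,-18.3,1); snap('scene','s9')"
```

```text
time: 13.22
ee_pos: [458.4, -204.3, 93.1]
tool_rot: [-0.698, 0.112, -0.113, 0.698]
ft_force: [-0.3, 0.1, -7.9]
opening: 68.9
p [ 458.4 -204.3   93.1] ang -18.27 d [-1.9 -1.7 -5.1] da -0.03 rv [-0.0003  0.0005  0.0013] open 68.9 F [-0.3  0.1 -7.9] t 13.22 q [ 0.15  0.4   0.26  2.05 -0.15  0.71  0.19]
dx -0.0013 dy 0.0051 dz -0.0023 r -0.000 0.001 0.001
```

View pics/s9.png

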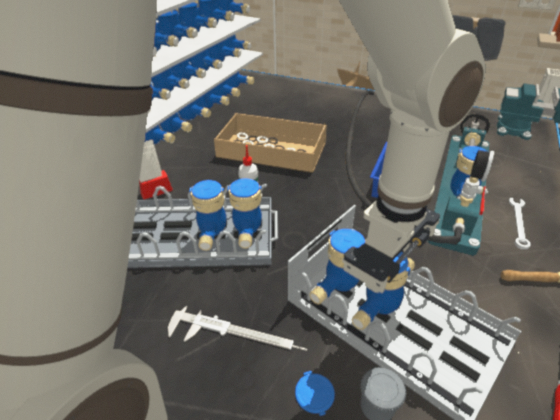

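Free again. Lowering the last few mm.

```bash
python3 -m crank '[{"dx":-0.001,"dy":0.005,"dz":0,"rx":0,"ry":0,"rz":0.002,"grip":1},{"dx":-0.001,"dy":0.003,"dz":0,"rx":0,"ry":0,"rz":0.001,"grip":1}]'; python3 -c "
from h import *
plan(456.5,-206,88,-18.3,1)"
```

```text
time: 13.52
ee_pos: [458.2, -204.0, 86.9]
tool_rot: [0.698, -0.111, 0.112, -0.698]
ft_force: [-5.2, 1.0, 14.4]
opening: 68.8
p [ 458.2 -204.    86.9] ang -18.18 d [-1.7 -2.   1.1] da -0.12 rv [-0.0001  0.0021  0.0013] open 68.8 F [-5.2  1.  14.4] t 13.53 q [ 0.15  0.41  0.25  2.05 -0.16  0.7   0.19]
dx -0.0010 dy -0.0011 dz -0.0025 r -0.000 0.002 0.001
```

Seated. Releasing and rising.

```bash
python3 -m crank '[{"dx":0,"dy":0,"dz":0,"rx":0,"ry":0,"rz":0,"grip":-1},{"dx":-0.001,"dy":0.0,"dz":0,"rx":0,"ry":0,"rz":0,"grip":-1},{"dx":-0.001,"dy":-0.001,"dz":0,"rx":0,"ry":0,"rz":0,"grip":-1},{"dx":-0.002,"dy":-0.03,"dz":0,"rx":0,"ry":0,"rz":0.004,"grip":-1},{"dx":-0.002,"dy":-0.045,"dz":0,"rx":0,"ry":0,"rz":0.004,"grip":-1},{"dx":-0.002,"dy":-0.045,"dz":0,"rx":0,"ry":0,"rz":0.004,"grip":-1}]'; python3 -c "
from h import *
plan(512,196,255,24,9);snap('wrist','w10')"
```

```text
time: 14.28
ee_pos: [451.3, -202.6, 211.9]
tool_rot: [-0.698, 0.115, -0.109, 0.698]
ft_force: [1.4, -0.4, 0.1]
opening: 91.5
p [ 451.3 -202.6  211.9] ang -18.23 d [ 60.7 398.6  43.1] da 42.23 rv [-0.0022 -0.737  -0.0084] open 91.5 F [ 1.4 -0.4  0.1] t 14.28 q [ 0.11  0.22  0.3   1.96 -0.07  0.98  0.12]
dx -0.0075 dy -0.0048 dz 0.0442 r -0.000 -0.082 -0.001
dx -0.0038 dy -0.0048 dz 0.0446 r -0.000 -0.082 -0.001
dx -0.0002 dy -0.0048 dz 0.0448 r -0.000 -0.082 -0.001
dx 0.0035 dy -0.0048 dz 0.0447 r -0.000 -0.082 -0.001
dx 0.0071 dy -0.0048 dz 0.0442 r -0.000 -0.082 -0.001
dx 0.0107 dy -0.0048 dz 0.0435 r -0.000 -0.082 -0.001
dx 0.0143 dy -0.0048 dz 0.0425 r -0.000 -0.082 -0.001
dx 0.0177 dy -0.0048 dz 0.0412 r -0.000 -0.082 -0.001
dx 0.0210 dy -0.0048 dz 0.0396 r -0.000 -0.082 -0.001
```

View pics/w10.png

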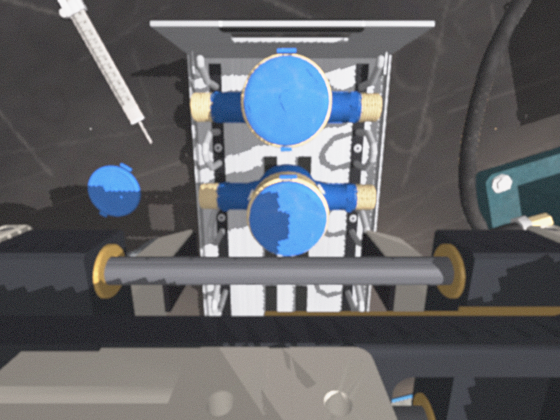

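```bash
python3 -c "
from h import *
place((287,101),(200,107),(372,107),[(269,160),(304,160)],[(152,22.5),(434,22)])
place((288,217),(208,196),(366,196),[(270,267),(304,267)])
plan(512,196,255,24,9)"
```

```text
tool frame (x,z): lid [[6.9, 83.9]] ends mid [[7.9, 83.6]] strips [[-10.9, 26.0], [30.7, 26.0]]
ang -18.232454262436093 lid world [[ 487.85286832 -126.67594828  136.        ]]
plate [[-95.7, 141.8], [118.9, 142.2]] [[11.6, 142.0]]
tool frame (x,z): lid [[10.5, -7.2]] ends mid [[12.0, -6.8]] strips [[-8.0, -112.1], [36.1, -112.1]]
ang -18.244489531678738 lid world [[ 461.25021396 -213.46780118  136.        ]]
p [ 453.7 -203.4  213.3] ang -18.22 d [ 58.3 399.4  41.7] da 42.22 rv [-2.000e-04 -7.368e-01 -1.700e-03] open 92.1 F [-0.  -0.7 -0.6] t 14.43 q [ 0.11  0.22  0.3   1.96 -0.08  0.98  0.12]
dx -0.0077 dy -0.0046 dz 0.0442 r -0.000 -0.082 -0.000
dx -0.0041 dy -0.0046 dz 0.0447 r -0.000 -0.082 -0.000
dx -0.0004 dy -0.0046 dz 0.0448 r -0.000 -0.082 -0.000
dx 0.0033 dy -0.0046 dz 0.0447 r -0.000 -0.082 -0.000
dx 0.0069 dy -0.0046 dz 0.0443 r -0.000 -0.082 -0.000
dx 0.0105 dy -0.0046 dz 0.0436 r -0.000 -0.082 -0.000
dx 0.0140 dy -0.0046 dz 0.0426 r -0.000 -0.082 -0.000
dx 0.0175 dy -0.0046 dz 0.0413 r -0.000 -0.082 -0.000
dx 0.0208 dy -0.0046 dz 0.0397 r -0.000 -0.082 -0.000
```

```bash
python3 -m crank '[{"dx":-0.006,"dy":-0.005,"dz":0.03,"rx":0,"ry":-0.06,"rz":-0.001,"grip":-1},{"dx":-0.004,"dy":-0.005,"dz":0.045,"rx":0,"ry":-0.082,"rz":-0.001,"grip":-1},{"dx":-0.001,"dy":-0.005,"dz":0.045,"rx":0,"ry":-0.082,"rz":-0.001,"grip":-1},{"dx":0.002,"dy":-0.005,"dz":0.045,"rx":0,"ry":-0.082,"rz":-0.001,"grip":-1},{"dx":0.006,"dy":-0.005,"dz":0.0445,"rx":0,"ry":-0.082,"rz":-0.001,"grip":-1},{"dx":0.010,"dy":-0.005,"dz":0.044,"rx":0,"ry":-0.082,"rz":-0.001,"grip":-1},{"dx":0.0135,"dy":-0.005,"dz":0.043,"rx":0,"ry":-0.082,"rz":-0.001,"grip":-1},{"dx":0.017,"dy":-0.004,"dz":0.0415,"rx":0,"ry":-0.082,"rz":-0.001,"grip":-1},{"dx":0.015,"dy":-0.002,"dz":0.03,"rx":0,"ry":-0.06,"rz":0,"grip":-1},{"dx":0.009,"dy":0,"dz":0.015,"rx":0,"ry":-0.03,"rz":0,"grip":-1}]'; python3 -c "
from h import *
plan(512,196,255,24,1); s=snap('wrist','w11'); s=snap('top','t11')
cv2.imwrite('pics/t11c.png',cv2.resize(s['color'][190:325,310:475],None,fx=4.4,fy=4.4,interpolation=cv2.INTER_CUBIC))"
```

```text
time: 15.68
ee_pos: [505.9, 198.9, 244.4]
tool_rot: [0.691, 0.146, -0.152, -0.691]
ft_force: [0.5, -0.4, 0.2]
opening: 91.4
p [505.9 198.9 244.4] ang 24.32 d [ 6.1 -2.9 10.6] da -0.32 rv [-0.0012  0.0055 -0.0073] open 91.4 F [ 0.5 -0.4  0.2] t 15.68 q [-0.37  0.27 -0.07  1.8   0.02  1.08 -0.02]
dx 0.0043 dy -0.0107 dz -0.0052 r -0.001 0.006 -0.007
```

View pics/w11.png

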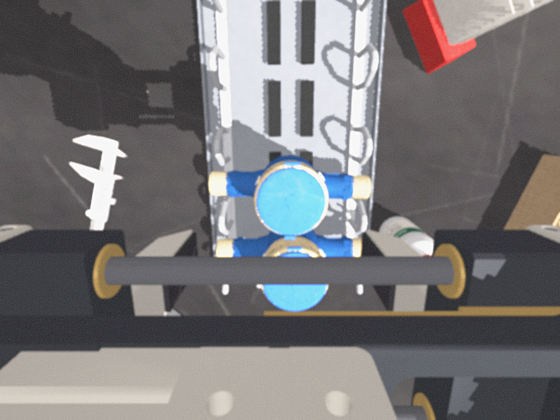

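View pics/t11c.png

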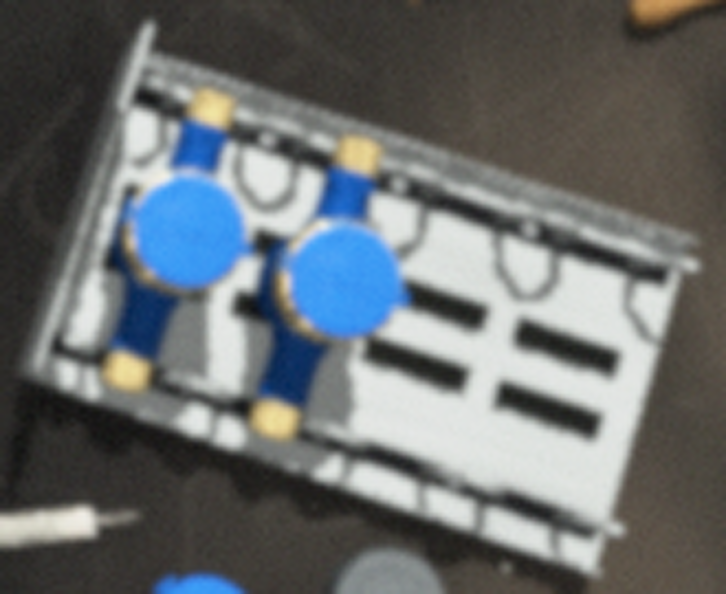

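```bash
cat >> h.py <<'E'
def carr(w,c=np.array([442.4,-247.04]),th=np.radians(-18.39)):
    A=np.array([[np.cos(th),np.sin(th)],[-np.sin(th),np.cos(th)]]); return (A@(np.asarray(w)[:2]-c)).round(1)
def topm(lid,e1,e2,o=(310,190),k=4.4):
    s=snap('top'); f=lambda p:np.array(p)/k+o-.4
    l=rayplane(s,f(lid),136)[0]; w=rayplane(s,[f(e1),f(e2)],60); d=w[0]-w[1]
    print('lid',carr(l),'ends mid',carr(w.mean(0)),'len',np.linalg.norm(d).round(1),'ang',np.degrees(np.arctan2(d[1],d[0])).round(1))
E
python3 -c "
from h import *
topm((187,230),(211,107),(128,369))
topm((345,280),(357,155),(274,418))
meas((292,199),(217,184),(362,187))
"
```

```text
lid [ -3.1 128.8] ends mid [ -0.7 128.6] len 165.4 ang -17.9
lid [-0.6 35.8] ends mid [ 0.5 37.3] len 165.5 ang -18.4
lid [516.8 201.  136. ] endsmid [517.4 198.8  62. ] len 166.5 ang 22.91 depth [516.8 200.9 135.8]
```

```bash
python3 -c "
from h import *
plan(514,200.5,150,23,1)"; python3 -m crank '[{"dx":0.007,"dy":0.035,"dz":-0.001,"rx":-0.001,"ry":0.024,"rz":-0.004,"grip":-1},{"dx":0.0,"dy":0.045,"dz":0.001,"rx":0,"ry":0,"rz":0.004,"grip":-1}]'; python3 -c "
from h import *
plan(514,200.5,150,23,1)"
```

```text
p [506.3 195.  244.8] ang 23.95 d [  7.7   5.5 -94.8] da -0.95 rv [ 0.0003  0.0167 -0.0073] open 91.7 F [-0.6 -0.7 -0.8] t 15.93 q [-0.37  0.27 -0.06  1.81  0.02  1.08 -0.02]
dx 0.0099 dy 0.0947 dz 0.0019 r 0.000 0.017 -0.007
time: 16.18
ee_pos: [516.9, 194.6, 167.4]
tool_rot: [0.695, 0.137, -0.135, -0.693]
ft_force: [0.1, 0.6, -0.8]
opening: 91.8
p [516.9 194.6 167.4] ang 22.13 d [ -2.9   5.9 -17.4] da 0.87 rv [ 0.0033 -0.0153  0.0023] open 91.8 F [ 0.1  0.6 -0.8] t 16.18 q [-0.37  0.36 -0.05  1.87  0.03  0.91 -0.05]
dx -0.0005 dy 0.0174 dz 0.0066 r 0.003 -0.015 0.002
```

```bash
python3 -m crank '[{"dx":-0.001,"dy":0.017,"dz":0.0065,"rx":0.003,"ry":-0.015,"rz":0.003,"grip":-1},{"dx":0,"dy":0.025,"dz":0.001,"rx":0,"ry":0,"rz":0.002,"grip":-1}]'; python3 -c "
from h import *
plan(514,200.5,92,23,1)"
```

```text
time: 16.42
ee_pos: [512.9, 197.9, 123.8]
tool_rot: [0.694, 0.138, -0.141, -0.692]
ft_force: [0.1, -0.1, 0.1]
opening: 91.8
p [512.9 197.9 123.8] ang 22.76 d [  1.1   2.6 -31.8] da 0.24 rv [ 0.0014 -0.0041 -0.0048] open 91.8 F [ 0.1 -0.1  0.1] t 16.43 q [-0.37  0.42 -0.06  1.9   0.03  0.83 -0.05]
dx 0.0022 dy 0.0318 dz 0.0020 r 0.001 -0.004 -0.005
```

```bash
python3 -m crank '[{"dx":0.002,"dy":0.0325,"dz":0.0025,"rx":0.001,"ry":-0.004,"rz":-0.003,"grip":-1},{"dx":-0.001,"dy":0.001,"dz":0.0,"rx":0,"ry":0,"rz":0.001,"grip":1},{"dx":-0.001,"dy":0.001,"dz":0,"rx":0,"ry":0,"rz":0.001,"grip":1},{"dx":-0.001,"dy":0.001,"dz":0,"rx":0,"ry":0,"rz":0.001,"grip":1}]'; python3 -c "
from h import *
plan(514,200.5,92,23,1)"
```

```text
time: 16.92
ee_pos: [513.7, 198.4, 90.9]
tool_rot: [0.694, 0.14, -0.14, -0.693]
ft_force: [2.6, 1.4, -1.7]
opening: 69.7
p [513.7 198.4  90.9] ang 22.83 d [0.3 2.1 1.1] da 0.17 rv [ 0.0012 -0.003  -0.0001] open 69.7 F [ 2.6  1.4 -1.7] t 16.93 q [-0.37  0.47 -0.05  1.92  0.04  0.76 -0.05]
dx 0.0011 dy -0.0011 dz 0.0018 r 0.001 -0.003 -0.000
```

```bash
python3 -m crank '[{"dx":0.001,"dy":-0.03,"dz":0,"rx":0,"ry":0,"rz":0,"grip":1},{"dx":0.002,"dy":-0.045,"dz":0.001,"rx":0,"ry":0,"rz":-0.004,"grip":1},{"dx":0.002,"dy":-0.045,"dz":0.001,"rx":0.001,"ry":0,"rz":-0.006,"grip":1},{"dx":0.002,"dy":-0.045,"dz":0.001,"rx":0.001,"ry":0,"rz":-0.006,"grip":1},{"dx":0,"dy":-0.012,"dz":0,"rx":0,"ry":0,"rz":-0.003,"grip":1}]'; python3 -c "
from h import *
plan(429,-287,255,-18.4,10)"
```

```text
time: 17.55
ee_pos: [511.2, 199.9, 268.1]
tool_rot: [-0.693, -0.14, 0.139, 0.693]
ft_force: [1.1, 0.7, -9.0]
opening: 69.5
p [511.2 199.9 268.1] ang 22.78 d [ -82.2 -486.9  -13.1] da -41.18 rv [-5.000e-04  7.187e-01  1.100e-03] open 69.5 F [ 1.1  0.7 -9. ] t 17.55 q [-0.37  0.25 -0.06  1.77  0.02  1.12 -0.04]
dx -0.0264 dy 0.0013 dz -0.0417 r -0.000 0.072 0.000
dx -0.0234 dy 0.0013 dz -0.0435 r -0.000 0.072 0.000
dx -0.0202 dy 0.0013 dz -0.0451 r -0.000 0.072 0.000
dx -0.0169 dy 0.0013 dz -0.0464 r -0.000 0.072 0.000
dx -0.0135 dy 0.0013 dz -0.0475 r -0.000 0.072 0.000
dx -0.0101 dy 0.0013 dz -0.0483 r -0.000 0.072 0.000
dx -0.0066 dy 0.0013 dz -0.0489 r -0.000 0.072 0.000
dx -0.0031 dy 0.0013 dz -0.0493 r -0.000 0.072 0.000
dx 0.0005 dy 0.0013 dz -0.0494 r -0.000 0.072 0.000
dx 0.0040 dy 0.0013 dz -0.0492 r -0.000 0.072 0.000
```

```bash
python3 -m crank '[{"dx":-0.016,"dy":-0.001,"dz":-0.027,"rx":0.001,"ry":0.05,"rz":-0.003,"grip":1},{"dx":-0.023,"dy":-0.001,"dz":-0.043,"rx":0.001,"ry":0.072,"rz":-0.003,"grip":1},{"dx":-0.020,"dy":-0.001,"dz":-0.045,"rx":0.001,"ry":0.072,"rz":-0.003,"grip":1},{"dx":-0.016,"dy":-0.001,"dz":-0.046,"rx":0.001,"ry":0.072,"rz":-0.003,"grip":1},{"dx":-0.013,"dy":-0.001,"dz":-0.0475,"rx":0.001,"ry":0.072,"rz":-0.003,"grip":1},{"dx":-0.009,"dy":-0.001,"dz":-0.048,"rx":0.001,"ry":0.072,"rz":-0.003,"grip":1},{"dx":-0.006,"dy":-0.001,"dz":-0.049,"rx":0.001,"ry":0.072,"rz":-0.003,"grip":1},{"dx":-0.003,"dy":-0.001,"dz":-0.049,"rx":0.001,"ry":0.072,"rz":-0.003,"grip":1},{"dx":0.001,"dy":-0.001,"dz":-0.049,"rx":0.001,"ry":0.072,"rz":-0.003,"grip":1},{"dx":0.004,"dy":-0.001,"dz":-0.049,"rx":0.001,"ry":0.072,"rz":-0.003,"grip":1}]'; python3 -c "
from h import *
plan(429,-287,200,-18.4,2)"
```

```text
time: 18.8
ee_pos: [416.9, -281.9, 254.2]
tool_rot: [-0.693, 0.118, -0.111, 0.702]
ft_force: [2.2, 0.2, -8.8]
opening: 69.5
p [ 416.9 -281.9  254.2] ang -18.68 d [ 12.1  -5.1 -54.2] da 0.28 rv [-0.0116 -0.005  -0.0124] open 69.5 F [ 2.2  0.2 -8.8] t 18.8 q [ 0.21  0.19  0.38  1.89 -0.09  1.09  0.31]
dx 0.0069 dy 0.0270 dz -0.0008 r -0.006 -0.002 -0.006
dx 0.0067 dy 0.0271 dz -0.0007 r -0.006 -0.002 -0.006
```

```bash
python3 -m crank '[{"dx":0.013,"dy":0.02,"dz":-0.002,"rx":-0.010,"ry":-0.005,"rz":-0.012,"grip":1},{"dx":0.003,"dy":0.035,"dz":0,"rx":0,"ry":0,"rz":-0.002,"grip":1},{"dx":0.002,"dy":0.025,"dz":0,"rx":0,"ry":0,"rz":0,"grip":1}]'; python3 -c "
from h import *
plan(429,-288,90,-18.4,2)"
```

```text
time: 19.18
ee_pos: [424.2, -296.4, 168.3]
tool_rot: [0.698, -0.121, 0.117, -0.697]
ft_force: [0.6, 0.6, -9.4]
opening: 68.9
p [ 424.2 -296.4  168.3] ang -19.35 d [  4.8   8.4 -78.3] da 0.95 rv [ 0.0022 -0.0165 -0.0049] open 68.9 F [ 0.6  0.6 -9.4] t 19.18 q [ 0.24  0.32  0.37  1.96 -0.14  0.9   0.35]
dx 0.0011 dy 0.0391 dz 0.0048 r 0.001 -0.008 -0.002
dx 0.0010 dy 0.0391 dz 0.0048 r 0.001 -0.008 -0.002
```

```bash
python3 -m crank '[{"dx":0.002,"dy":0.006,"dz":0.009,"rx":0.002,"ry":-0.017,"rz":-0.005,"grip":1},{"dx":0.001,"dy":0.015,"dz":0.001,"rx":0,"ry":-0.001,"rz":-0.001,"grip":1}]'; python3 -c "
from h import *
plan(429,-288,91,-18.4,2)"
```

```text
time: 19.42
ee_pos: [426.6, -286.3, 143.4]
tool_rot: [-0.697, 0.115, -0.111, 0.699]
ft_force: [0.2, 0.2, -8.4]
opening: 69.1
p [ 426.6 -286.3  143.4] ang -18.37 d [  2.4  -1.7 -52.4] da -0.03 rv [-0.0008  0.0005 -0.0061] open 69.1 F [ 0.2  0.2 -8.4] t 19.43 q [ 0.24  0.35  0.36  1.98 -0.16  0.84  0.37]
dx 0.0016 dy 0.0262 dz -0.0005 r -0.000 0.000 -0.003
dx 0.0015 dy 0.0262 dz -0.0004 r -0.000 0.000 -0.003
```

```bash
python3 -m crank '[{"dx":0.003,"dy":0.022,"dz":-0.001,"rx":-0.001,"ry":0,"rz":-0.006,"grip":1},{"dx":0.001,"dy":0.015,"dz":0,"rx":0,"ry":0,"rz":-0.001,"grip":1}]'; python3 -c "
from h import *
plan(429,-288,91,-18.4,1)"
```

```text
time: 19.68
ee_pos: [430.1, -287.8, 105.1]
tool_rot: [0.698, -0.112, 0.113, -0.698]
ft_force: [0.5, 0.1, -8.4]
opening: 69.3
p [ 430.1 -287.8  105.1] ang -18.3 d [ -1.1  -0.2 -14.1] da -0.1 rv [0.0001 0.0017 0.0017] open 69.3 F [ 0.5  0.1 -8.4] t 19.68 q [ 0.26  0.41  0.34  2.   -0.2   0.75  0.39]
dx -0.0010 dy 0.0141 dz -0.0005 r 0.000 0.002 0.002
```

```bash
python3 -m crank '[{"dx":-0.002,"dy":0.01,"dz":-0.0005,"rx":0,"ry":0.001,"rz":0.002,"grip":1},{"dx":-0.001,"dy":0.004,"dz":0,"rx":0,"ry":0,"rz":0.001,"grip":1}]'; python3 -c "
from h import *
plan(429,-288,91,-18.4,1)"
```

```text
time: 19.92
ee_pos: [427.4, -288.0, 91.3]
tool_rot: [0.698, -0.113, 0.112, -0.698]
ft_force: [-3.8, 0.3, 19.7]
opening: 69.4
p [ 427.4 -288.    91.3] ang -18.34 d [ 1.6 -0.  -0.3] da -0.06 rv [ 0.0004  0.001  -0.0011] open 69.4 F [-3.8  0.3 19.7] t 19.93 q [ 0.27  0.43  0.33  2.01 -0.21  0.73  0.41]
dx 0.0016 dy 0.0003 dz 0.0005 r 0.000 0.001 -0.001
```

Seated at the same height offset as the grasp. Releasing, rising, then on to number four.

```bash
python3 -m crank '[{"dx":0,"dy":0,"dz":0,"rx":0,"ry":0,"rz":0,"grip":-1},{"dx":0,"dy":0.0,"dz":0,"rx":0,"ry":0,"rz":0,"grip":-1},{"dx":0,"dy":-0.001,"dz":0,"rx":0,"ry":0,"rz":0,"grip":-1},{"dx":0,"dy":-0.03,"dz":0,"rx":0,"ry":0,"rz":0.002,"grip":-1},{"dx":-0.001,"dy":-0.045,"dz":0,"rx":0,"ry":0,"rz":0.003,"grip":-1},{"dx":-0.001,"dy":-0.045,"dz":0,"rx":0,"ry":0,"rz":0.003,"grip":-1}]'; python3 -c "
from h import *
plan(549,124,255,25.5,10)"
```

```text
time: 20.68
ee_pos: [426.9, -288.3, 217.0]
tool_rot: [0.698, -0.115, 0.111, -0.698]
ft_force: [1.4, 0.4, 0.2]
opening: 91.8
p [ 426.9 -288.3  217. ] ang -18.37 d [122.1 412.3  38. ] da 43.87 rv [-0.0013 -0.7657 -0.0064] open 91.8 F [1.4 0.4 0.2] t 20.68 q [ 0.21  0.25  0.39  1.91 -0.11  1.    0.32]
dx -0.0014 dy -0.0038 dz 0.0430 r -0.000 -0.077 -0.001
dx 0.0019 dy -0.0039 dz 0.0430 r -0.000 -0.077 -0.001
dx 0.0051 dy -0.0039 dz 0.0427 r -0.000 -0.077 -0.001
dx 0.0084 dy -0.0039 dz 0.0422 r -0.000 -0.077 -0.001
dx 0.0116 dy -0.0039 dz 0.0414 r -0.000 -0.077 -0.001
dx 0.0147 dy -0.0039 dz 0.0404 r -0.000 -0.077 -0.001
dx 0.0178 dy -0.0038 dz 0.0391 r -0.000 -0.077 -0.001
dx 0.0207 dy -0.0038 dz 0.0377 r -0.000 -0.077 -0.001
dx 0.0236 dy -0.0038 dz 0.0360 r -0.000 -0.077 -0.001
dx 0.0262 dy -0.0038 dz 0.0341 r -0.000 -0.077 -0.001
```

```bash
python3 -m crank '[{"dx":-0.001,"dy":-0.004,"dz":0.035,"rx":0,"ry":-0.06,"rz":-0.001,"grip":-1},{"dx":0.002,"dy":-0.004,"dz":0.043,"rx":0,"ry":-0.077,"rz":-0.001,"grip":-1},{"dx":0.005,"dy":-0.004,"dz":0.043,"rx":0,"ry":-0.077,"rz":-0.001,"grip":-1},{"dx":0.008,"dy":-0.004,"dz":0.042,"rx":0,"ry":-0.077,"rz":-0.001,"grip":-1},{"dx":0.0115,"dy":-0.004,"dz":0.0415,"rx":0,"ry":-0.077,"rz":-0.001,"grip":-1},{"dx":0.0145,"dy":-0.004,"dz":0.0405,"rx":0,"ry":-0.077,"rz":-0.001,"grip":-1},{"dx":0.0175,"dy":-0.004,"dz":0.039,"rx":0,"ry":-0.077,"rz":-0.001,"grip":-1},{"dx":0.0205,"dy":-0.004,"dz":0.0375,"rx":0,"ry":-0.077,"rz":-0.001,"grip":-1},{"dx":0.0235,"dy":-0.003,"dz":0.034,"rx":0,"ry":-0.077,"rz":-0.001,"grip":-1},{"dx":0.016,"dy":-0.001,"dz":0.017,"rx":0,"ry":-0.05,"rz":0,"grip":-1}]'; python3 -c "
from h import *
plan(549,124,255,25.5,1);snap('wrist','w13'); s=snap('top','t13')
cv2.imwrite('pics/t13c.png',cv2.resize(s['color'][190:325,310:475],None,fx=4.4,fy=4.4,interpolation=cv2.INTER_CUBIC))"
```

```text
time: 21.92
ee_pos: [553.4, 101.6, 265.1]
tool_rot: [0.694, 0.157, -0.14, -0.688]
ft_force: [0.3, 0.8, 0.8]
opening: 91.5
p [553.4 101.6 265.1] ang 24.22 d [ -4.4  22.4 -10.1] da 1.28 rv [ 0.0138 -0.0224  0.0209] open 91.5 F [0.3 0.8 0.8] t 21.93 q [-0.27  0.26  0.04  1.77 -0.    1.09  0.19]
dx 0.0049 dy 0.0099 dz 0.0224 r 0.014 -0.022 0.021
```

View pics/w13.png

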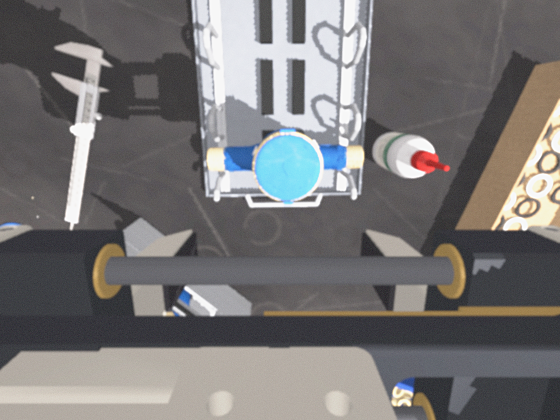

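View pics/t13c.png

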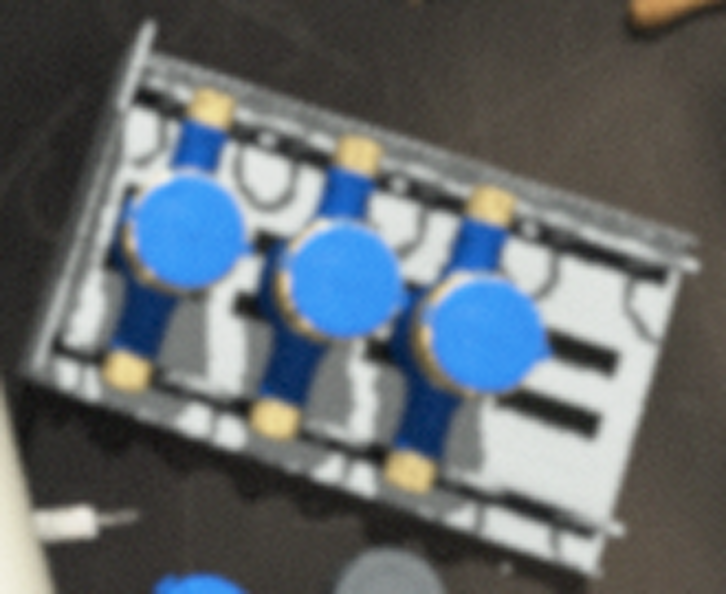

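```bash
python3 -c "
from h import *
topm((484,334),(490,207),(411,470))
meas((288,165),(217,158),(354,157))
s=snap('wrist');P=cloud(s);Q=P[125:185,370:460].reshape(-1,3);print('bottle max z',Q[:,2].max(),Q[Q[:,2].argmax()]);print(P[162,430],P[167,447])
plan(551,128,150,25.2,1)"
```

```text
lid [ -3.8 -47.3] ends mid [ -2.5 -48. ] len 164.3 ang -18.1
lid [552.9 129.1 136. ] endsmid [554.6 127.9  62. ] len 162.6 ang 24.32 depth [552.9 129.1 136.6]
bottle max z 421.17758546675316 [522.80974573 159.34035943 421.17758547]
[685.97376338 186.3090021  116.44996348] [775.01094695 200.43031116  -1.14531338]
p [552.7  96.9 264.2] ang 23.79 d [  -1.7   31.1 -114.2] da 1.41 rv [ 0.0149 -0.0247  0.0184] open 91.6 F [-0.5 -0.8  0.7] t 22.18 q [-0.26  0.26  0.04  1.77  0.    1.09  0.19]
dx 0.0089 dy 0.1139 dz 0.0308 r 0.015 -0.025 0.018
```

```bash
python3 -m crank '[{"dx":0.007,"dy":0.02,"dz":0.03,"rx":0.015,"ry":-0.02,"rz":0.018,"grip":-1},{"dx":0.001,"dy":0.04,"dz":0.003,"rx":0,"ry":-0.002,"rz":0.003,"grip":-1},{"dx":0,"dy":0.03,"dz":0.001,"rx":0,"ry":0,"rz":0.002,"grip":-1}]'; python3 -c "
from h import *
plan(552,128,120,24.8,1)"
```

```text
time: 22.55
ee_pos: [547.7, 129.4, 173.0]
tool_rot: [0.691, 0.151, -0.151, -0.691]
ft_force: [0.6, 0.0, -0.9]
opening: 91.6
p [547.7 129.4 173. ] ang 24.66 d [  4.3  -1.4 -53. ] da 0.14 rv [ 0.0003 -0.0024 -0.0014] open 91.6 F [ 0.6  0.  -0.9] t 22.55 q [-0.29  0.37  0.02  1.84 -0.01  0.93  0.16]
dx 0.0034 dy 0.0530 dz -0.0030 r 0.000 -0.002 -0.001
```

```bash
python3 -m crank '[{"dx":0.003,"dy":0.025,"dz":-0.003,"rx":0,"ry":-0.002,"rz":0,"grip":-1},{"dx":0.001,"dy":0.027,"dz":0.001,"rx":0,"ry":0,"rz":0,"grip":-1}]'; python3 -c "
from h import *
plan(552,128,92,24.8,1)"
```

```text
time: 22.8
ee_pos: [550.0, 128.7, 117.1]
tool_rot: [0.691, 0.149, -0.153, -0.691]
ft_force: [0.3, 0.4, -0.7]
opening: 91.5
p [550.  128.7 117.1] ang 24.68 d [  2.   -0.7 -25.1] da 0.12 rv [-0.0009 -0.0021 -0.0053] open 91.5 F [ 0.3  0.4 -0.7] t 22.8 q [-0.29  0.45  0.02  1.87 -0.01  0.83  0.16]
dx 0.0017 dy 0.0251 dz -0.0015 r -0.001 -0.002 -0.005
```

```bash
python3 -m crank '[{"dx":0.002,"dy":0.025,"dz":-0.0015,"rx":-0.001,"ry":-0.002,"rz":-0.004,"grip":-1},{"dx":0,"dy":0.001,"dz":0.0,"rx":0,"ry":0,"rz":0,"grip":1},{"dx":0,"dy":0.001,"dz":0,"rx":0,"ry":0,"rz":0,"grip":1},{"dx":0,"dy":0.001,"dz":0,"rx":0,"ry":0,"rz":0,"grip":1}]'; python3 -c "
from h import *
plan(552,128,92,24.8,1)"
```

```text
time: 23.3
ee_pos: [550.9, 128.2, 86.3]
tool_rot: [-0.691, -0.149, 0.153, 0.691]
ft_force: [1.0, 0.7, 3.4]
opening: 69.7
p [550.9 128.2  86.3] ang 24.66 d [ 1.1 -0.2  5.7] da 0.14 rv [-0.0014 -0.0025 -0.0041] open 69.7 F [1.  0.7 3.4] t 23.3 q [-0.29  0.5   0.01  1.88 -0.01  0.77  0.16]
dx 0.0009 dy -0.0057 dz -0.0006 r -0.001 -0.003 -0.004
```

```bash
python3 -m crank '[{"dx":0.001,"dy":-0.03,"dz":0,"rx":-0.001,"ry":0,"rz":-0.004,"grip":1},{"dx":0.002,"dy":-0.045,"dz":0.001,"rx":0,"ry":0,"rz":-0.004,"grip":1},{"dx":0.002,"dy":-0.045,"dz":0.001,"rx":0,"ry":0,"rz":-0.005,"grip":1},{"dx":0.002,"dy":-0.045,"dz":0.001,"rx":0,"ry":0,"rz":-0.005,"grip":1},{"dx":0,"dy":-0.015,"dz":0,"rx":0,"ry":0,"rz":-0.003,"grip":1}]'; python3 -c "
from h import *
plan(418,-359,255,-18.4,10)"
```

```text
time: 23.92
ee_pos: [546.8, 130.9, 264.2]
tool_rot: [-0.69, -0.149, 0.153, 0.692]
ft_force: [-0.6, 0.5, -8.7]
opening: 69.6
p [546.8 130.9 264.2] ang 24.61 d [-128.8 -489.9   -9.2] da -43.01 rv [-0.0017  0.7507 -0.0057] open 69.6 F [-0.6  0.5 -8.7] t 23.93 q [-0.3   0.28  0.02  1.74 -0.01  1.13  0.16]
dx -0.0321 dy 0.0009 dz -0.0392 r -0.000 0.075 -0.001
dx -0.0291 dy 0.0009 dz -0.0415 r -0.000 0.075 -0.001
dx -0.0259 dy 0.0009 dz -0.0435 r -0.000 0.075 -0.001
dx -0.0225 dy 0.0009 dz -0.0454 r -0.000 0.075 -0.001
dx -0.0191 dy 0.0009 dz -0.0469 r -0.000 0.075 -0.001
dx -0.0155 dy 0.0009 dz -0.0482 r -0.000 0.075 -0.001
dx -0.0119 dy 0.0009 dz -0.0492 r -0.000 0.075 -0.001
dx -0.0081 dy 0.0009 dz -0.0500 r -0.000 0.075 -0.001
dx -0.0044 dy 0.0009 dz -0.0505 r -0.000 0.075 -0.001
dx -0.0006 dy 0.0009 dz -0.0507 r -0.000 0.075 -0.001
```

```bash
python3 -m crank '[{"dx":-0.020,"dy":-0.001,"dz":-0.026,"rx":0,"ry":0.05,"rz":-0.003,"grip":1},{"dx":-0.029,"dy":-0.001,"dz":-0.041,"rx":0,"ry":0.075,"rz":-0.003,"grip":1},{"dx":-0.026,"dy":-0.001,"dz":-0.043,"rx":0,"ry":0.075,"rz":-0.003,"grip":1},{"dx":-0.022,"dy":-0.001,"dz":-0.045,"rx":0,"ry":0.075,"rz":-0.003,"grip":1},{"dx":-0.019,"dy":-0.001,"dz":-0.047,"rx":0,"ry":0.075,"rz":-0.003,"grip":1},{"dx":-0.015,"dy":-0.001,"dz":-0.048,"rx":0,"ry":0.075,"rz":-0.003,"grip":1},{"dx":-0.012,"dy":-0.001,"dz":-0.049,"rx":0,"ry":0.075,"rz":-0.003,"grip":1},{"dx":-0.008,"dy":-0.001,"dz":-0.05,"rx":0,"ry":0.075,"rz":-0.003,"grip":1},{"dx":-0.004,"dy":-0.001,"dz":-0.05,"rx":0,"ry":0.075,"rz":-0.003,"grip":1},{"dx":0,"dy":-0.001,"dz":-0.05,"rx":0,"ry":0.075,"rz":-0.003,"grip":1}]'; python3 -c "
from h import *
plan(405,-365.8,200,-18.4,2)"
```

```text
time: 25.18
ee_pos: [407.6, -350.5, 251.7]
tool_rot: [-0.694, 0.118, -0.107, 0.702]
ft_force: [0.9, 0.2, -8.8]
opening: 69.5
p [ 407.6 -350.5  251.7] ang -18.3 d [ -2.6 -15.3 -51.7] da -0.1 rv [-0.0076  0.0016 -0.0165] open 69.5 F [ 0.9  0.2 -8.8] t 25.18 q [ 0.3   0.27  0.44  1.82 -0.13  1.1   0.46]
dx 0.0016 dy 0.0258 dz -0.0079 r -0.004 0.001 -0.008
dx 0.0014 dy 0.0258 dz -0.0078 r -0.004 0.001 -0.008
```

```bash
python3 -m crank '[{"dx":0.003,"dy":0.02,"dz":-0.009,"rx":-0.007,"ry":0,"rz":-0.016,"grip":1},{"dx":0.002,"dy":0.035,"dz":0,"rx":0,"ry":0,"rz":-0.001,"grip":1},{"dx":0.001,"dy":0.02,"dz":0,"rx":0,"ry":0,"rz":0,"grip":1}]'; python3 -c "
from h import *
plan(405,-365.8,90,-18.4,2)"
```

```text
time: 25.55
ee_pos: [400.0, -366.6, 170.4]
tool_rot: [0.698, -0.121, 0.115, -0.697]
ft_force: [-0.3, 0.7, -8.7]
opening: 69.4
p [ 400.  -366.6  170.4] ang -19.23 d [  5.    0.8 -80.4] da 0.83 rv [ 0.0023 -0.0145 -0.0076] open 69.4 F [-0.3  0.7 -8.7] t 25.55 q [ 0.34  0.37  0.43  1.89 -0.18  0.92  0.52]
dx 0.0025 dy 0.0402 dz 0.0013 r 0.001 -0.007 -0.004
dx 0.0024 dy 0.0402 dz 0.0013 r 0.001 -0.007 -0.004
```

```bash
python3 -m crank '[{"dx":0.005,"dy":0.02,"dz":0.003,"rx":0.002,"ry":-0.014,"rz":-0.007,"grip":1},{"dx":0.001,"dy":0.015,"dz":0.001,"rx":0,"ry":0,"rz":-0.001,"grip":1}]'; python3 -c "
from h import *
plan(405,-365.8,87,-18.4,2)"
```

```text
time: 25.8
ee_pos: [401.4, -362.8, 129.7]
tool_rot: [-0.697, 0.117, -0.111, 0.699]
ft_force: [-0.3, 0.1, -8.2]
opening: 69.3
p [ 401.4 -362.8  129.7] ang -18.61 d [  3.6  -3.  -42.7] da 0.21 rv [-0.0019 -0.0036 -0.0092] open 69.3 F [-0.3  0.1 -8.2] t 25.8 q [ 0.36  0.42  0.41  1.93 -0.22  0.84  0.55]
dx 0.0024 dy 0.0213 dz -0.0009 r -0.001 -0.002 -0.005
dx 0.0023 dy 0.0213 dz -0.0009 r -0.001 -0.002 -0.005
```

```bash
python3 -m crank '[{"dx":0.006,"dy":0.015,"dz":-0.002,"rx":-0.002,"ry":-0.003,"rz":-0.010,"grip":1},{"dx":0.001,"dy":0.013,"dz":0,"rx":0,"ry":0,"rz":-0.001,"grip":1}]'; python3 -c "
from h import *
plan(405,-365.8,87,-18.4,2)"
```

```text
time: 26.05
ee_pos: [404.4, -365.7, 98.2]
tool_rot: [-0.697, 0.115, -0.113, 0.698]
ft_force: [-0.2, 0.1, -8.4]
opening: 69.4
p [ 404.4 -365.7   98.2] ang -18.53 d [  0.6  -0.1 -11.2] da 0.13 rv [-0.0009 -0.0023 -0.0032] open 69.4 F [-0.2  0.1 -8.4] t 26.05 q [ 0.38  0.47  0.39  1.94 -0.25  0.78  0.58]
dx 0.0003 dy 0.0056 dz 0.0000 r -0.000 -0.001 -0.002
dx 0.0003 dy 0.0056 dz 0.0000 r -0.000 -0.001 -0.002
```

```bash
python3 -m crank '[{"dx":0.001,"dy":0.009,"dz":0,"rx":-0.001,"ry":-0.002,"rz":-0.002,"grip":1},{"dx":0,"dy":0.004,"dz":0,"rx":0,"ry":0,"rz":0,"grip":1}]'; python3 -c "
from h import *
plan(405,-365.8,87,-18.4,2)"
```

```text
time: 26.3
ee_pos: [405.1, -367.5, 86.0]
tool_rot: [0.698, -0.114, 0.113, -0.698]
ft_force: [-6.6, 0.8, 27.2]
opening: 69.1
p [ 405.1 -367.5   86. ] ang -18.46 d [-0.1  1.7  1. ] da 0.06 rv [ 0.0012 -0.001  -0.0006] open 69.1 F [-6.6  0.8 27.2] t 26.3 q [ 0.38  0.49  0.38  1.94 -0.26  0.75  0.59]
dx -0.0003 dy -0.0005 dz 0.0008 r 0.001 -0.001 -0.000
dx -0.0003 dy -0.0005 dz 0.0008 r 0.001 -0.001 -0.000
```

Seated. Release, rise, and swing clear to check.

```bash
python3 -m crank '[{"dx":0,"dy":0,"dz":0,"rx":0,"ry":0,"rz":0,"grip":-1},{"dx":0,"dy":0.0,"dz":0,"rx":0,"ry":0,"rz":0,"grip":-1},{"dx":0,"dy":-0.001,"dz":0,"rx":0,"ry":0,"rz":0,"grip":-1},{"dx":0,"dy":-0.03,"dz":0,"rx":0,"ry":0,"rz":0.002,"grip":-1},{"dx":-0.001,"dy":-0.045,"dz":0,"rx":0,"ry":0,"rz":0.003,"grip":-1},{"dx":-0.001,"dy":-0.045,"dz":0,"rx":0,"ry":0,"rz":0.003,"grip":-1},{"dx":-0.001,"dy":-0.045,"dz":0,"rx":0,"ry":0,"rz":0.003,"grip":-1}]'; python3 -c "
from h import *
plan(480,80,265,20,10)"
```

```text
time: 27.18
ee_pos: [403.6, -366.9, 257.6]
tool_rot: [0.698, -0.117, 0.11, -0.698]
ft_force: [0.7, 0.0, 0.1]
opening: 91.8
p [ 403.6 -366.9  257.6] ang -18.46 d [ 76.4 446.9   7.4] da 38.46 rv [-0.0011 -0.6713 -0.01  ] open 91.8 F [0.7 0.  0.1] t 27.18 q [ 0.31  0.27  0.46  1.8  -0.13  1.11  0.48]
dx -0.0069 dy -0.0008 dz 0.0448 r -0.000 -0.067 -0.001
dx -0.0039 dy -0.0008 dz 0.0452 r -0.000 -0.067 -0.001
dx -0.0009 dy -0.0008 dz 0.0453 r -0.000 -0.067 -0.001
dx 0.0022 dy -0.0008 dz 0.0453 r -0.000 -0.067 -0.001
dx 0.0052 dy -0.0008 dz 0.0450 r -0.000 -0.067 -0.001
dx 0.0082 dy -0.0008 dz 0.0446 r -0.000 -0.067 -0.001
dx 0.0112 dy -0.0008 dz 0.0439 r -0.000 -0.067 -0.001
dx 0.0141 dy -0.0008 dz 0.0431 r -0.000 -0.067 -0.001
dx 0.0170 dy -0.0008 dz 0.0420 r -0.000 -0.067 -0.001
dx 0.0198 dy -0.0008 dz 0.0408 r -0.000 -0.067 -0.001
```

```bash
python3 -m crank '[{"dx":-0.005,"dy":-0.001,"dz":0.035,"rx":0,"ry":-0.05,"rz":-0.001,"grip":-1},{"dx":-0.004,"dy":-0.001,"dz":0.045,"rx":0,"ry":-0.067,"rz":-0.001,"grip":-1},{"dx":-0.001,"dy":-0.001,"dz":0.045,"rx":0,"ry":-0.067,"rz":-0.001,"grip":-1},{"dx":0.002,"dy":-0.001,"dz":0.045,"rx":0,"ry":-0.067,"rz":-0.001,"grip":-1},{"dx":0.005,"dy":-0.001,"dz":0.045,"rx":0,"ry":-0.067,"rz":-0.001,"grip":-1},{"dx":0.008,"dy":-0.001,"dz":0.045,"rx":0,"ry":-0.067,"rz":-0.001,"grip":-1},{"dx":0.011,"dy":-0.001,"dz":0.044,"rx":0,"ry":-0.067,"rz":-0.001,"grip":-1},{"dx":0.014,"dy":-0.001,"dz":0.043,"rx":0,"ry":-0.067,"rz":-0.001,"grip":-1},{"dx":0.015,"dy":-0.001,"dz":0.035,"rx":0,"ry":-0.05,"rz":0,"grip":-1},{"dx":0.008,"dy":-0.001,"dz":0.015,"rx":0,"ry":-0.02,"rz":0,"grip":-1}]'; python3 -c "
from h import *
plan(480,80,265,20,1); s=snap('top','t14'); snap('scene','s14')
cv2.imwrite('pics/t14c.png',cv2.resize(s['color'][190:325,310:475],None,fx=4.4,fy=4.4,interpolation=cv2.INTER_CUBIC))"
```

```text
time: 28.42
ee_pos: [482.8, 42.3, 275.8]
tool_rot: [0.703, 0.106, -0.093, -0.697]
ft_force: [-0.2, 0.1, 0.4]
opening: 92.0
p [482.8  42.3 275.8] ang 16.18 d [ -2.8  37.7 -10.8] da 3.82 rv [ 0.0119 -0.0667  0.0154] open 92.0 F [-0.2  0.1  0.4] t 28.43 q [-0.22  0.11  0.07  1.92  0.    1.09  0.14]
dx 0.0076 dy 0.0105 dz 0.0371 r 0.012 -0.067 0.015
```

View pics/t14c.png

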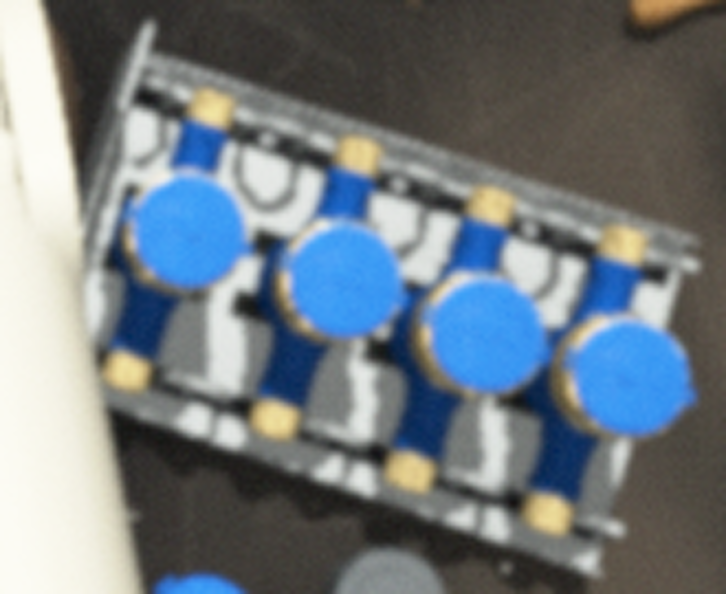

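View pics/s14.png

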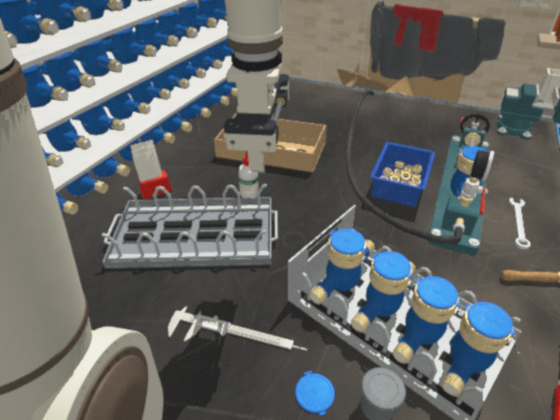

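```bash
python3 -c "
from h import *
topm((187,230),(211,107),(128,369))
topm((342,280),(357,155),(275,418))
topm((482,334),(490,207),(411,470))
topm((628,376),(623,244),(548,514))
s=snap('top');P=cloud(s)
for u,v in [(187,230),(342,280),(482,334),(628,376)]:
    c=(int(u/4.4+310),int(v/4.4+190)); q=P[c[1]-7:c[1]+8,c[0]-7:c[0]+8].reshape(-1,3); A=np.c_[q[:,:2]-q[:,:2].mean(0),np.ones(len(q))]; k=np.linalg.lstsq(A,q[:,2],rcond=None)[0]; print('lid z',q[:,2].mean().round(1),'tilt',k[:2].round(3))
sc=snap('scene');P=cloud(sc)
A,b=cam2world(sc)
for n,(u,v) in dict(m1=(348,244),m2=(390,268),m3=(435,294),m4=(486,324)).items(): print(n,carr(rayplane(sc,(u,v),135)[0]),P[v,u].round(0))
"
```

```text
lid [ -3.1 128.8] ends mid [ -0.7 128.6] len 165.4 ang -17.9
lid [-1.2 37.4] ends mid [ 0.6 37. ] len 165.4 ang -18.2
lid [ -4.2 -46.3] ends mid [ -2.5 -48. ] len 164.3 ang -18.1
lid [   0.4 -130.7] ends mid [   1.  -130.8] len 167.2 ang -17.5
lid z 151.9 tilt [-2.414  4.37 ]
lid z 145.7 tilt [-1.058  3.753]
lid z 145.9 tilt [-0.402  3.276]
lid z 140.2 tilt [-0.072  2.641]
m1 [ -9.5 121.1] [ 473. -129.  134.]
m2 [-9.9 33.7] [ 443. -212.  136.]
m3 [-10.8 -49. ] [ 417. -290.  135.]
m4 [ -12.6 -131.5] [ 389. -368.  135.]
```

```bash
python3 -c "
import cv2
a=cv2.imread('pics/scene0.png')[200:420,280:530];cv2.imwrite('pics/sc0c.png',cv2.resize(a,None,fx=2.7,fy=2.7,interpolation=cv2.INTER_CUBIC))
a=cv2.imread('pics/s14.png')[200:420,280:530];cv2.imwrite('pics/sc14c.png',cv2.resize(a,None,fx=2.7,fy=2.7,interpolation=cv2.INTER_CUBIC))"
```

```text
(no output)
```

View pics/sc0c.png

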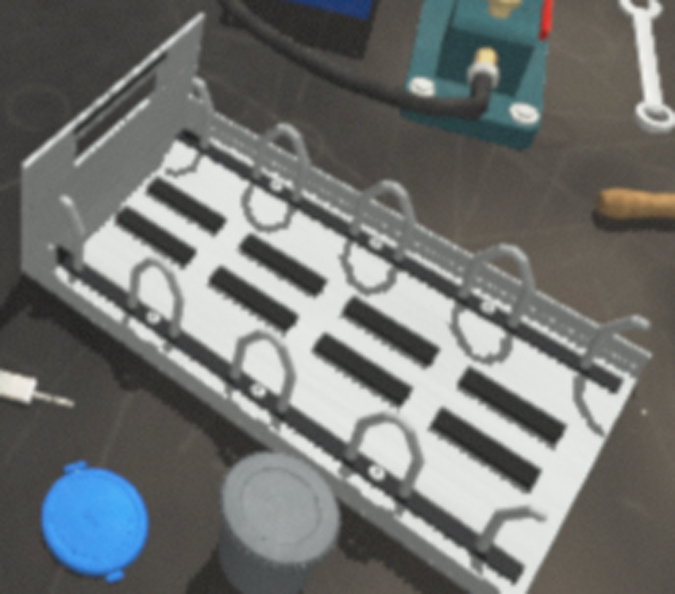

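View pics/sc14c.png

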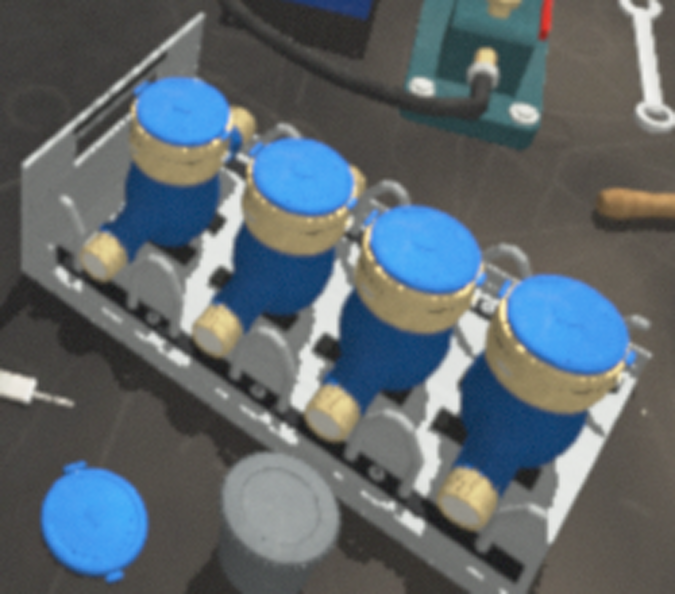

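```bash
python3 -c "
from h import *
s=snap('scene'); f=lambda a:np.array(a,float)/2.7+[280,200]-.3
F=rayplane(s,f([(186,205),(283,263),(390,331),(512,405)]),16)[:,:2];N=rayplane(s,f([(156,236),(253,298),(362,369),(486,449)]),16)[:,:2]
M=(F+N)/2; y=np.array([127.5,42.5,-42.5,-127.5]); mu=M.mean(0);D=M-mu;th=np.arctan2((-y*D[:,0]).sum(),(y*D[:,1]).sum());print('scene carrier',mu,np.degrees(th))
print([carr(m,mu,th).tolist() for m in M])
pl=rayplane(s,f([(203,14),(22,163)]),119); print('plate',[carr(q,mu,th).tolist() for q in pl])
for q in rayplane(s,f([(184,112),(299,176),(425,249),(566,324)]),136): print('lid',carr(q,mu,th))
"
```

```text
scene carrier [ 443.14744085 -247.6266893 ] -18.467887973227345
[[-0.3, 126.7], [0.6, 42.7], [-0.4, -42.2], [0.0, -127.2]]
plate [[108.6, 185.1], [-102.3, 187.4]]
lid [ -5.6 125.3]
lid [-4.9 36.8]
lid [ -6.3 -49.5]
lid [  -3.3 -132. ]
```

```bash
python3 -c "
from h import *
s=snap('top'); a=cv2.imread('pics/top0.png'); print('card diff',cv2.absdiff(a,s['color'])[175:220,112:162].max(axis=2).mean(), manip.read_state()['joint_velocities'].round(3), manip.read_state()['opening'])
print(manip.finish_job())"
```

```text
card diff 3.8293333333333335 [-0.005 -0.001 -0.007 -0.002  0.001  0.001 -0.001] 91.65050896474244
the job is handed in; nothing more can be done
None
```

I moved all four meters into the carrier in test order and handed the job in at about 29 s. The card stood behind the left end of the rack, so the leftmost meter was number one. It now stands next to the tall end plate, with two, three and four following.

**Last checks:** Every meter came down on its strips at the TCP height it was picked at, to within 1 mm. The last pictures show all four upright with their pipes in the forks. The pipes are within about 0.02 rad of the carrier's x. The card area looks the same as at the start, and the gripper is open and clear.

**Offsets from place (top camera / scene camera), limit 10 mm:**

| Meter | Along x (mm) | Along y (mm) |
|---|---|---|
| 1 | -1 to -3 / -6 | +1 / -2 |
| 2 | 0 / -5 | -5 / -6 |
| 3 | -3 to -4 / -6 | -4 to -5 / -7 |
| 4 | +1 / -3 | -3 / -4 |

**Disagreements and a failed check:**
- **Cameras:** they differ by 2 to 5 mm. All of these readings are inside 10 mm, but meters two and three sit to one side in their forks.
- **Scene camera's own error:** it put the end plate's centre 3 mm off in x. Allowing for that, meters one and three could be up to about 9 mm off in x; the other readings put them 1 to 5 mm off. I judged that good enough and did not set them down again.
- **Lid tilt:** fitting it from the top camera's depth gave useless numbers, so I judged upright from the pictures only.
- **Fork contact:** meter two brushed a fork at about 6 N on the way down. I moved it over about 2 mm before setting it down.

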